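Strip a locked shaft out of its tube

ROBOT

A 6-joint arm with a two-finger parallel gripper is mounted at the origin on a cart in front of the work surface, level with it; the furniture and walls round the work are solid. World frame = base frame: x ahead of the robot, y to its left, z up, the work surface at z = 0. Lengths are in m, angles in rad, forces in N, time in s.
With the tool pointing down it reaches from about 0.25 to 0.775 m from the base axis. Payload 4 kg.
Tool frame: the origin (TCP) lies between the finger pads; the fingertips stand 14 mm ahead of it and the grasp point (between the pads) lies 5 mm behind it (tip_reach is the distance from the TCP to the fingertips, in m); z points along the fingers, y is the line along which they close (so a half turn about z gives the same grasp; the last joint's range is limited). The gripper opens to 94 mm and grips with 3 to 60 N. Pads are 16 mm wide; open, the fingers measure 119 mm over their backs; the gripper's body (75 mm by 177 mm) begins 78 mm behind the grasp point.
Start: joints at [1.003, 0.087, 1.371, -0, 1.684, -0.103], TCP at [0.247, 0.492, 0.22] pointing down, gripper open.
Joint ranges: [-3.1, 3.1], [-0.76, 2.03], [0.27, 2.55], [-1.08, 4.22], [0.17, 2.65], [-2.57, 2.57]. Speed limits (rad/s): [2.79, 2.79, 3.14, 3.14, 3.14, 3.14].

INTERFACE

Orientations are given as [roll, pitch, yaw] about the fixed x, y, z axes, in that order (R = Rz(yaw) Ry(pitch) Rx(roll)).
In Python, from bench import * gives the robot as it stands. The module is installed in compiled form; this text tells all that it offers.
- The arm moves only by the tool servo_tool, never from a script. Its argument "targets" is a list of rows, each a list of 4 numbers: the shift along the tool's x, y, z in cm, then the turn about the tool's z in degrees. A call has 1 to 8 rows; each row is the pose to reach, as a shift and turn from the pose commanded when the call began, along the tool's axes at that moment; what a row does not reach only later rows make up. A row lasts 1/8 s, in which the tool goes at most 62.5 mm and 10.7 degrees, less where a joint would pass 70% of its speed; a pose out of reach is approached as far as the arm can. A call with a gripper value outside its range is refused whole. "claw" is the closure in counts, from 0 (fully open) to 255 (shut), set as the call begins (left out, the last holds). The fingers move at their own pace and stop on an object; the grip force is fixed at half the most. Time passes only in rows, so rows that repeat a pose let the fingers close. It gives the time, the measured TCP pose, the force, the opening and the grip force at its end, in the units of the state.
- get_obs(): the state, without advancing time (a new reading comes with each control period).
- snapshot(name): name is "side" or "top" or "wrist"; returns the picture (400x640x3 uint8, blue, green, red); there is no depth.
- camera_model(name): a dict with "camera_matrix" (3x3 intrinsics, pixels), "k1" (the pictures are not rectified: a ray, as slopes to the right and down, at radius r is drawn at 1 + k1 r^2 times it, then the intrinsics apply), "camera_from_world" (4x4, takes a point from world to camera coordinates). Camera axes: x right, y up, looking along -z (the intrinsics and any distortion apply to the point x, -y, -z); pixel columns grow to the right and rows downward; lengths in m; the calibration is good to about 2 mm. A picture is of the moment at which its call begins: read the wrist's pose just before it. camera_model takes no time and is no camera call; for the wrist camera it gives the pose at the moment of the call.
- close_job(): hands the job in; it is judged then, once.
The state is a dict: "time": time; "joint_positions": joint angles; "qvel": joint speeds; "joint_torque": joint torques, N m; "tool_pos": TCP position; "ee_rot": TCP orientation; "wrist_force": force on the tool from outside, world axes, zero at the start; "wrist_torque": the same for the moment, N m; "width": finger opening in m; "finger_force": force on a finger pad.
Only numpy, scipy, OpenCV 4.12 (cv2) and the standard library are available. Lean on these libraries where they do the work, as an engineer would, in place of code of your own. Each camera call takes 0.05 s, during which the arm holds its last target. There are 200 camera calls.

TASK

Clear the bench under the cradle by sliding every porcelain fuse cap from between its two saddles onto the parts sheet, each wholly inside its own ring, never lifting or tipping one because it covers loose screws; and back the hexagon lock nut on the tube off counter-clockwise, in short swings, until it stops. Only when both are done, draw the shaft out of its tube hand over hand and lay it in the cradle, resting in both V saddles and centred lengthwise. With the shaft out, screw the nut fully back down so that the pin is not lost, and leave everything else on the bench alone.

Things in the scene. Friction and masses are not known exactly. Their poses are not given: they have to be found in the camera images.
- stand: Fixed steel stand: grey base plate 84 x 372 x 12 mm (reaching 206 mm to +y, 166 mm to -y) with a horizontal square tube (31 mm outside, bore 22.6 mm, 200 mm long, axis 80 mm above the bench). Origin on the bench straight under the tube's open mouth; the tube runs 200 mm along +y of the stand from there, and the shaft comes out along -y
- tube_mouth (a point): centre of the tube's mouth, 80 mm above the bench; axes as the stand's
- fork (a point): seat of the steady fork of the stand, 138 mm in front of the mouth, 61 mm above the bench: 16 mm thick (y), slot 34 mm wide and open at the top, prong tips 92 mm above the bench. The shaft passes between the prongs but a hand does not, so there are 130 mm between mouth and fork to grasp and pull in
- nut_grip (a point): on the vertical axis of the dark steel hexagon lock nut, at mid height (120 mm above the bench), 150 mm behind the mouth; turns with the nut, x axis square to one pair of flats. Nut 30 mm across flats, 26 mm high, on a 25 mm boss 12 mm high; it does not rise, but a pin stands up to 10 mm above it. A post, 30 mm wide and 150 mm high, 38 mm behind the axis (+y), bars the fingers' way round
- lock_nut (a joint): turning angle of the nut, rad, growing counter-clockwise seen from above (slackening): near 0 locked, stops at 5.0 fully backed off, at 0 fully screwed down. Stays where it is left; takes about 0.12 N m. While locked, its pin sits in a neck of the shaft and holds it fast
- shaft: loose aluminium shaft, 20 mm diameter, 260 mm long, about 0.22 kg; origin at mid length on its axis, y along it. The -y end, sticking 60 mm out of the tube at the start, is a 17 mm square 12 mm long; a neck (12 mm thick, 22 mm long with its cones) lies 80 mm to +y of the origin. It has 2.6 mm play in the tube and sags when let go; free when its origin is over 130 mm in front of the mouth
- cradle: fixed wooden cradle: two V saddles (90 degrees), each 52 mm wide (x), 14 mm thick (y), 37 mm high, centred 90 mm to either side of the origin along y; bare bench between them. Origin on the bench midway between. The shaft goes along the cradle's y axis, either way round; seated, its axis is 28 mm above the bench
- sheet: Paper parts sheet stuck flat on the bench, 84 x 250 mm, on the robot's side of the cradle, its long side roughly parallel to it; no thickness. Origin at its centre. (To the left of all this, about x 0.43 to 0.67, y 0.17 to 0.46 m, stands a fixed grey switch panel some 0.3 m high: go round it.)
- mark_0 (a point): centre of a printed ring, 60 mm diameter, on the sheet (80 mm to -y of its centre)
- mark_1 (a point): centre of a printed ring, 60 mm diameter, on the sheet (in the middle)
- mark_2 (a point): centre of a printed ring, 60 mm diameter, on the sheet (80 mm to +y of its centre)
- cap_0: porcelain fuse cap, 39 mm diameter, 30 mm high, 75 g, standing between the saddles at the start; origin at the centre of its underside, z up. One to three caps are there; an absent one reads None. Any cap may go on any ring
- cap_1: porcelain fuse cap, 40 mm diameter, 30 mm high, 75 g, standing between the saddles at the start; origin at the centre of its underside, z up. One to three caps are there; an absent one reads None. Any cap may go on any ring
- cap_2: porcelain fuse cap, 41 mm diameter, 30 mm high, 75 g, standing between the saddles at the start; origin at the centre of its underside, z up. One to three caps are there; an absent one reads None. Any cap may go on any ring
- insulator: bystander: porcelain bobbin, 42 mm diameter, 46 mm high, to the right; leave it
- lampholder: bystander: brown lamp holder, 43 mm diameter, 62 mm high, left of the cradle; leave it

How it is judged:
By the outcome, as a careful person would: the job done as asked, in the order asked, and still so for the second after the job is handed in, with the robot touching nothing.
Of cap_0, cap_1, cap_2 only 1 to 3 are there at a start; the rules pass over those that are not, and their reading is None.
At some moment in a run one of cap_0, cap_1, cap_2 may be knocked a few centimetres aside while the robot is not near it.
Once in a run the grip may slacken for a moment while it holds something.
It also fails if it takes over 210 s, if anything falls off the work surface, if the arm or the gripper's body presses on something with over 40 N, if the wrist force passes 120 N, or if a joint passes its speed limit or range.

## Working session

There is one attempt and no reset: what is moved stays moved. The work goes in short steps, Python scripts to look and compute and a tool call to move; the robot and the scene stay as the last step left them, time stands still between calls to the robot, and variables do not carry over. Pictures are saved under pics/ and viewed, at most 14 in all, crops included, and the job is handed in when it is done.

Besides the shell and the picture viewer there is one more tool, called after "Call:" as a command line: name --pt "numbers of a row" for each row, then --argument value for the rest. servo_tool: Moves the arm, as the interface text tells. Its arguments: {"type":"object","properties":{"targets":{"type":"array"},"claw":{"type":"number"}},"required":["targets"]}

```bash
mkdir -p pics; cat > h.py <<'E'
from bench import *
import numpy as np, cv2
def snap(n,f=None):
    m=camera_model(n); im=np.array(snapshot(n))
    if f: cv2.imwrite('pics/'+f+'.png',im)
    return im,m
def ray(m,u,v):
    K=np.array(m["camera_matrix"]);T=np.array(m["camera_from_world"])
    d=np.array([(u-K[0,2])/K[0,0],(v-K[1,2])/K[1,1]]);k=m["k1"];s=d.copy()
    for _ in range(30): s=d/(1+k*(s@s))
    R=T[:3,:3];o=-R.T@T[:3,3]
    return o,R.T@np.array([s[0],-s[1],-1.])
def onz(m,u,v,z):
    o,d=ray(m,u,v); return o+d*(z-o[2])/d[2]
def proj(m,p):
    K=np.array(m["camera_matrix"]);T=np.array(m["camera_from_world"])
    c=T[:3,:3]@np.array(p)+T[:3,3];s=np.array([c[0],-c[1]])/-c[2];s=s*(1+m["k1"]*(s@s))
    return np.array([K[0,0]*s[0]+K[0,2],K[1,1]*s[1]+K[1,2]])
E
python3 - <<'E'
from h import *
o=get_obs();print(o)
for n in("top","side"):
    im,m=snap(n,n+'0');print(n,m)
E
```

```text
{'time': 0.0, 'joint_positions': array([ 1.00287197e+00,  8.79574334e-02,  1.37223814e+00, -3.43660082e-05,
        1.68359839e+00, -1.03088599e-01]), 'qvel': array([ 1.10624341e-03, -5.09255422e-04, -9.84004528e-04, -2.10125016e-03,
        8.88186037e-06,  4.65770744e-04]), 'joint_torque': array([-4.67530608e-04, -3.40190864e+01, -3.02424145e+01,  7.15427916e-02,
        3.32187396e-02, -1.74462739e-04]), 'tool_pos': array([0.2462814 , 0.49120027, 0.218311  ]), 'ee_rot': array([-3.13939952e+00, -1.92553373e-04,  2.67675286e+00]), 'wrist_force': array([0.46139545, 0.647087  , 0.82391521]), 'wrist_torque': array([-0.0094211 , -0.0707697 , -0.01031774]), 'finger_force': 0.0, 'width': 0.0942004367959993}
top {'camera_matrix': array([[441.66350563,   0.        , 317.65855851],
       [  0.        , 441.66350563, 192.31866963],
       [  0.        ,   0.        ,   1.        ]]), 'k1': -0.04017906047779878, 'camera_from_world': array([[-0.00931559, -0.9999369 ,  0.00627864, -0.1466158 ],
       [ 0.99938333, -0.00909748,  0.03391464, -0.53769309],
       [-0.03385538,  0.0065907 ,  0.99940501, -1.08726829],
       [ 0.        ,  0.        ,  0.        ,  1.        ]])}
side {'camera_matrix': array([[478.99261078,   0.        , 322.89084296],
       [  0.        , 478.99261078, 202.35750829],
       [  0.        ,   0.        ,   1.        ]]), 'k1': -0.05611488524085652, 'camera_from_world': array([[-0.99918994,  0.04022085,  0.00132259,  0.5371384 ],
       [-0.03046469, -0.77747799,  0.62817185, -0.16929059],
       [ 0.02629389,  0.6276227 ,  0.7780735 , -1.01783016],
       [ 0.        ,  0.        ,  0.        ,  1.        ]])}
```

View pics/top0.png

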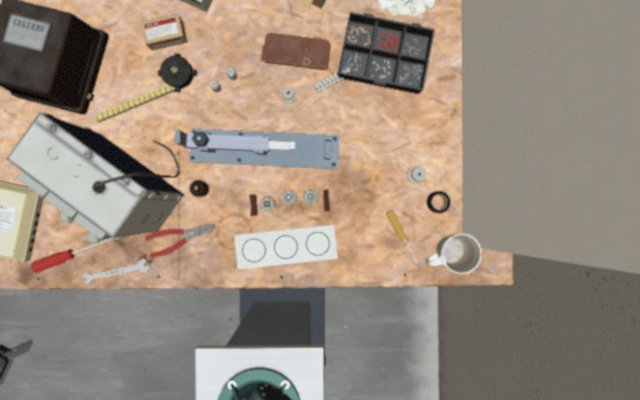

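View pics/side0.png

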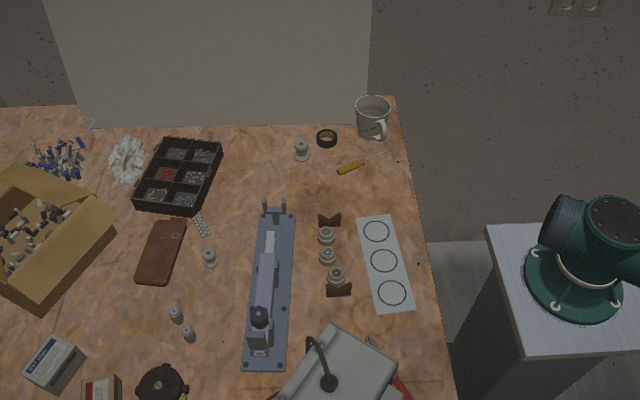

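The top view shows the mouth near (268,144), the nut at (200,139), and the post at (180,137). The caps are at (267,203), (289,197) and (311,196). The rings are at (254,250), (286,246) and (318,243), and the saddles at (253,205) and (326,200).

```bash
python3 - <<'E'
from h import *
im=cv2.imread('pics/top0.png');m=camera_model("top")
for n,u,v,z in [("c",267,203,.03),("c",289,197,.03),("c",311,196,.03),("r",254,250,0),("r",286,246,0),("r",318,243,0),("sadL",253,205,.037),("sadR",326,200,.037),("mouth",268,144,.095),("nut",200,139,.133),("post",180,137,.15),("shaftend",295,145,.08),("base",190,162,.012),("base",338,168,.012),("base",338,136,.012),("lamp",199,187,.06),("ins",418,174,.046)]:
    print(n,onz(m,u,v,z).round(3))
c=cv2.resize(im[110:275,165:355],None,fx=4.2,fy=3.6,interpolation=cv2.INTER_CUBIC);c=cv2.resize(im[110:275,165:355],(691,600),interpolation=cv2.INTER_CUBIC);cv2.imwrite('pics/t1.png',c)
im=cv2.imread('pics/side0.png');c=cv2.resize(im[180:380,230:430],(600,600),interpolation=cv2.INTER_CUBIC);cv2.imwrite('pics/s1.png',c)
E
```

```text
c [ 0.511 -0.028  0.03 ]
c [ 0.525 -0.082  0.03 ]
c [ 0.527 -0.135  0.03 ]
r [0.394 0.009 0.   ]
r [ 0.403 -0.071  0.   ]
r [ 0.41  -0.151  0.   ]
sadL [0.506 0.005 0.037]
sadR [ 0.517 -0.171  0.037]
mouth [ 0.646 -0.038  0.095]
nut [0.653 0.109 0.133]
post [0.655 0.148 0.15 ]
shaftend [ 0.645 -0.099  0.08 ]
base [0.615 0.165 0.012]
base [ 0.596 -0.203  0.012]
base [ 0.676 -0.204  0.012]
lamp [0.55 0.13 0.06]
ins [ 0.577 -0.394  0.046]
```

View pics/t1.png

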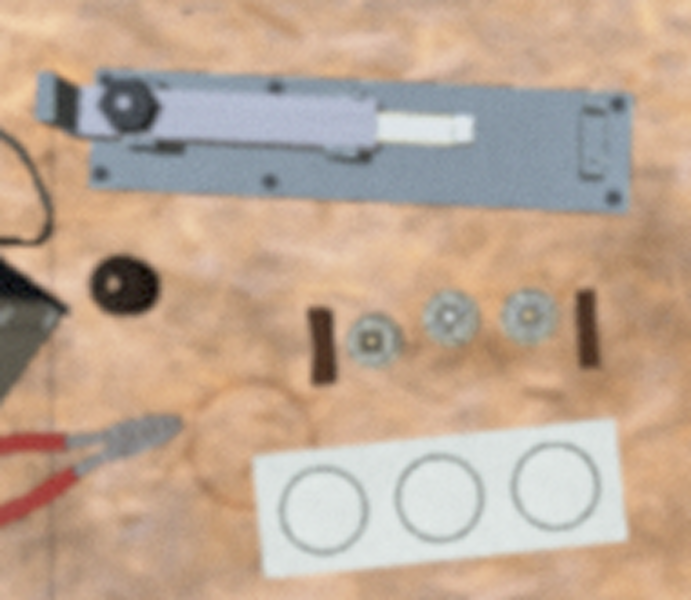

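View pics/s1.png

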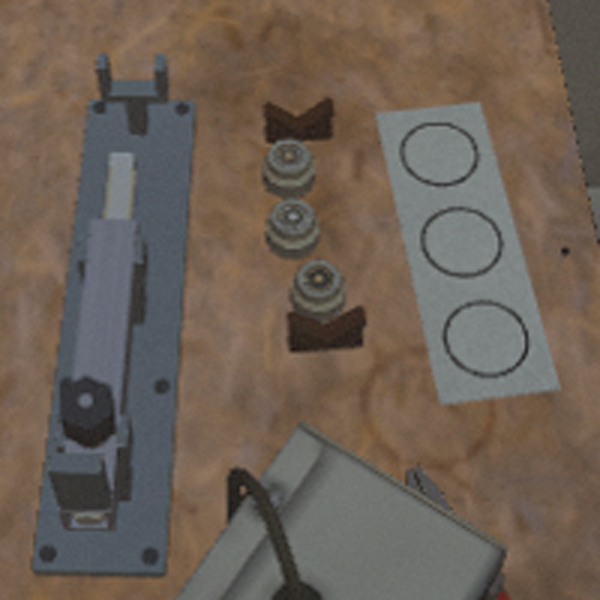

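Both crops agree with the top view. All three caps stand between the saddles and the stand yaw is about -0.045 rad. I'll bring the hand round in front of the panel, turned so the fingers close along world x.

Call:
servo_tool --pt "-16.5 -29.9 0 20" --pt "-16.5 -29.9 0 40" --pt "-16.5 -29.9 0 63.4" --pt "-16.5 -29.9 0 63.4" --pt "-16.5 -29.9 0 63.4" --pt "-16.5 -29.9 0 63.4" --pt "-16.5 -29.9 0 63.4" --pt "-16.5 -29.9 0 63.4"

```text
time: 1.1
tool_pos: [0.2599, 0.151, 0.2193]
ee_rot: [-3.141, -0.001, 1.573]
wrist_force: [0.5, -0.6, -0.8]
width: 0.094
finger_force: 0.0
```

Call:
servo_tool --pt "-23 19 -4 0" --pt "-23 19 -4 0" --pt "-23 19 -4 0" --pt "-23 19 -4 0" --pt "-23 19 -4 0" --pt "-23 19 -4 0"

```text
time: 1.85
tool_pos: [0.4521, -0.0805, 0.2579]
ee_rot: [-3.139, -0.001, 1.571]
wrist_force: [-0.7, 0.5, -0.7]
width: 0.094
finger_force: 0.0
```

```bash
python3 - <<'E'
from h import *
o=get_obs();im,m=snap("wrist","w0");print(o["time"],o["tool_pos"],o["ee_rot"],o["joint_positions"],m)
E
```

```text
1.85 [ 0.45212473 -0.08048125  0.25794089] [-3.13883764e+00 -1.02089826e-03  1.57059893e+00] [-2.99844814e-01 -1.18579461e-01  1.49815262e+00  1.65277554e-04
  1.76495309e+00 -2.99617171e-01] {'camera_matrix': array([[283.70056257,   0.        , 315.300509  ],
       [  0.        , 283.70056257, 197.57183239],
       [  0.        ,   0.        ,   1.        ]]), 'k1': -0.009318720371662606, 'camera_from_world': array([[ 9.99995292e-01,  9.40196154e-04, -2.92079279e-03,
        -4.50762020e-01],
       [-1.63904125e-03,  9.68389302e-01, -2.49438315e-01,
         1.13175366e-01],
       [ 2.59394355e-03,  2.49441928e-01,  9.68386285e-01,
        -4.07468795e-01],
       [ 0.00000000e+00,  0.00000000e+00,  0.00000000e+00,
         1.00000000e+00]])}
```

View pics/w0.png

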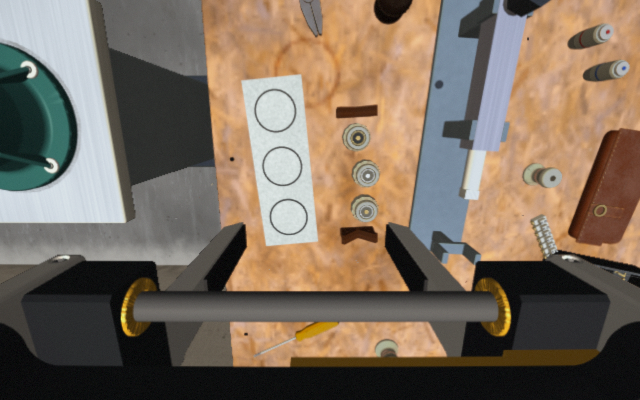

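The wrist view shows the caps at about (356,137), (366,172) and (364,208). The rings are at (275,111), (282,166) and (289,216), and the saddles at (357,111) and (359,235).

```bash
cat > meas.py <<'E'
from h import *
def caps_rings(im,m):
    # porcelain/paper: low saturation, bright, limited to the bench area
    hsv=cv2.cvtColor(im,cv2.COLOR_BGR2HSV)
    wood=cv2.inRange(hsv,(3,75,60),(25,255,255)); 
    roi=np.zeros(im.shape[:2],np.uint8); 
    poly=np.array([proj(m,p) for p in [(.33,.06,0),(.33,-.22,0),(.575,-.22,0),(.575,.06,0)]]).astype(int)
    cv2.fillPoly(roi,[poly],255)
    obj=cv2.bitwise_and(cv2.bitwise_not(wood),roi)
    obj=cv2.morphologyEx(obj,cv2.MORPH_OPEN,np.ones((3,3),np.uint8))
    out=[]
    for c in cv2.findContours(obj,cv2.RETR_EXTERNAL,cv2.CHAIN_APPROX_NONE)[0]:
        a=cv2.contourArea(c)
        if a>60: out.append((a,cv2.boundingRect(c)))
    g=cv2.cvtColor(im,cv2.COLOR_BGR2GRAY)
    dark=cv2.bitwise_and(cv2.inRange(g,0,120),roi)
    rings=[]
    for c in cv2.findContours(dark,cv2.RETR_LIST,cv2.CHAIN_APPROX_NONE)[0]:
        if len(c)>60:
            (cx,cy),(w,h),_=cv2.fitEllipse(c)
            if .75<w/h<=1.0 and 25<w<120: rings.append((cx,cy,w,h,onz(m,cx,cy,0).round(4)))
    return out,rings
E
python3 - <<'E'
from meas import *
im=cv2.imread('pics/w0.png');m=camera_model("wrist")
a,b=caps_rings(im,m)
for x in a:print(x)
for x in b:print(x)
for u,v,z in [(356,137,.03),(366,172,.03),(364,208,.03),(357,111,.037),(359,235,.037),(472,197,.08),(482,147,.08)]:print(onz(m,u,v,z).round(4))
E
```

```text
(70.5, (341, 228, 16, 8))
(225.5, (385, 223, 11, 33))
(134.0, (239, 223, 7, 29))
(500.5, (352, 196, 25, 26))
(512.5, (352, 161, 27, 26))
(544.0, (343, 123, 27, 28))
(9369.0, (241, 75, 77, 171))
(288.106201171875, 216.5418701171875, 34.86833572387695, 36.5457649230957, array([ 0.4074, -0.1454,  0.    ]))
(366.5193176269531, 174.12628173828125, 28.480867385864258, 29.927021026611328, array([ 0.5267, -0.078 ,  0.    ]))
(281.8499450683594, 165.92901611328125, 37.66658401489258, 38.72861099243164, array([ 0.3997, -0.066 ,  0.    ]))
(274.9583740234375, 110.587158203125, 39.90743637084961, 41.37162780761719, array([0.392 , 0.0131, 0.    ]))
(274.8871765136719, 110.34088897705078, 40.01845169067383, 42.35718536376953, array([0.3919, 0.0135, 0.    ]))
[ 0.5047 -0.0222  0.03  ]
[ 0.5204 -0.0699  0.03  ]
[ 0.52   -0.1222  0.03  ]
[0.5038 0.0112 0.037 ]
[ 0.5133 -0.161   0.037 ]
[ 0.645  -0.0928  0.08  ]
[ 0.6484 -0.0313  0.08  ]
```

Call:
servo_tool --pt "0.3 7 5 0" --pt "0.3 7 10 0" --pt "0.3 7 14 0" --pt "0.3 7 14 0" --pt "0.3 7 14 0"

```text
time: 2.52
tool_pos: [0.5208, -0.0756, 0.1216]
ee_rot: [3.139, 0.0, 1.573]
wrist_force: [0.3, -0.7, -0.2]
width: 0.0941
finger_force: 0.0
```

```bash
python3 - <<'E'
from meas import *
o=get_obs();im,m=snap("wrist","w1");print(o["time"],o["tool_pos"],o["ee_rot"],get_obs()["tool_pos"])
a,b=caps_rings(im,m)
for x in a:
  r=x[1];print(x,onz(m,r[0]+r[2]/2,r[1]+r[3]/2,.02).round(4))
for x in b:print(x)
t=camera_model("top");print(proj(m,o["tool_pos"]))
E
```

```text
2.525 [ 0.52077476 -0.07562579  0.12160274] [3.13864847e+00 4.39326536e-04 1.57253990e+00] [ 0.52136177 -0.07613056  0.12256937]
(1122.5, (302, 231, 36, 41)) [ 0.5254 -0.1277  0.02  ]
(1132.0, (301, 182, 38, 39)) [ 0.5251 -0.0751  0.02  ]
(1192.0, (284, 128, 40, 41)) [ 0.5099 -0.0243  0.02  ]
(97.0, (269, 105, 24, 6)) [0.4897 0.0114 0.02  ]
(129.0, (294, 102, 34, 8)) [0.5164 0.0132 0.02  ]
(25513.5, (130, 55, 233, 262)) [ 0.4548 -0.0599  0.02  ]
(319.8755187988281, 256.95587158203125, 32.53071212768555, 33.96063995361328, array([ 0.5258, -0.1437,  0.    ]))
(319.4386901855469, 251.42425537109375, 39.22224044799805, 42.84050369262695, array([ 0.5253, -0.1371,  0.    ]))
(319.87677001953125, 206.0508575439453, 33.789772033691406, 35.393157958984375, array([ 0.5254, -0.0855,  0.    ]))
(319.3182373046875, 200.61328125, 38.99660110473633, 39.329498291015625, array([ 0.5248, -0.0796,  0.    ]))
(199.6754608154297, 189.2327117919922, 50.836273193359375, 56.27632522583008, array([ 0.4014, -0.0677,  0.    ]))
(199.73806762695312, 189.10897827148438, 53.26365280151367, 59.197505950927734, array([ 0.4015, -0.0676,  0.    ]))
(301.7790832519531, 150.24058532714844, 34.8238410949707, 39.28295135498047, array([ 0.507 , -0.0277,  0.    ]))
(183.52560424804688, 108.55244445800781, 56.080875396728516, 62.95150375366211, array([0.3936, 0.0118, 0.    ]))
(183.74867248535156, 108.47762298583984, 58.53512191772461, 65.89410400390625, array([0.3939, 0.0119, 0.    ]))
[316.16553082 245.46472192]
```

View pics/w1.png

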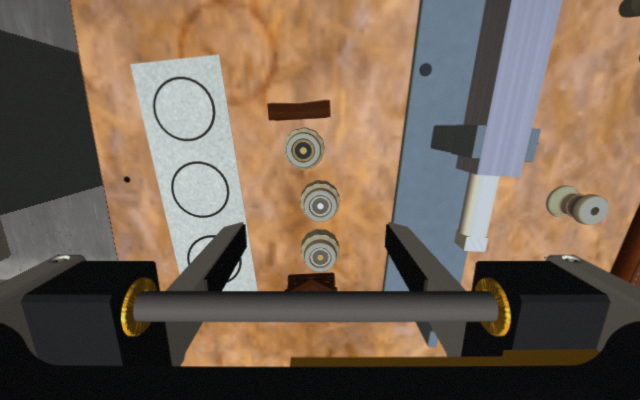

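Rings come out at (.4014,-.0677) and (.3937,.0118), within 3 mm of the top view. I'll take the middle cap first.

Call:
servo_tool --pt "-0.2 0.2 3 0" --pt "-0.2 0.2 6 0" --pt "-0.2 0.2 9 0" --pt "-0.2 0.2 10.2 0" --pt "-0.2 0.2 10.2 0" --pt "-0.2 0.2 10.2 0"

```text
time: 3.32
tool_pos: [0.5234, -0.0791, 0.0196]
ee_rot: [3.138, 0.001, 1.57]
wrist_force: [-0.3, 0.0, -0.1]
width: 0.0936
finger_force: 0.0
```

Call:
servo_tool --pt "0 0 0 0" --pt "0 0 0 0" --pt "0 0 0 0" --pt "0 0 0 0" --pt "0 0 0 0" --pt "0 0 0 0" --claw 255

```text
time: 4.08
tool_pos: [0.5219, -0.0787, 0.0174]
ee_rot: [3.142, -0.0, 1.57]
wrist_force: [0.4, -0.0, -0.6]
width: 0.0384
finger_force: 29.9
```

Call:
servo_tool --pt "0.1 -1.6 0 0" --pt "0.3 -3.4 0 0" --pt "0.4 -5.2 0 0" --pt "0.5 -7 0 0" --pt "0.6 -8.8 0 0" --pt "0.8 -10.6 0 0" --pt "0.9 -12.3 0 0" --pt "0.9 -12.3 0 0"

```text
time: 5.08
tool_pos: [0.3983, -0.0696, 0.0175]
ee_rot: [3.141, -0.0, 1.57]
wrist_force: [0.4, -0.3, -1.1]
width: 0.0385
finger_force: 29.8
```

Call:
servo_tool --pt "0 0 0 0" --pt "0 0 0 0" --pt "0 0 0 0" --pt "0 0 0 0" --pt "0 0 -10 0" --pt "0 0 -10 0" --pt "0 0 -10 0" --claw 0

```text
time: 5.95
tool_pos: [0.4014, -0.0704, 0.1211]
ee_rot: [3.134, 0.002, 1.57]
wrist_force: [0.8, -0.5, 0.1]
width: 0.094
finger_force: 0.0
```

```bash
python3 - <<'E'
from meas import *
o=get_obs();im,m=snap("wrist","w2");print(o["time"],o["tool_pos"],o["ee_rot"])
a,b=caps_rings(im,m)
for x in a:
  r=x[1];print(x,onz(m,r[0]+r[2]/2,r[1]+r[3]/2,.02).round(4))
for x in b:print(x)
E
```

```text
5.95 [ 0.40139631 -0.07040305  0.12106484] [3.13394511e+00 2.35784595e-03 1.57031032e+00]
(1372.0, (404, 134, 46, 40)) [ 0.5055 -0.0242  0.02  ]
(86.5, (397, 111, 9, 14)) [0.4792 0.008  0.02  ]
(28130.5, (251, 60, 216, 261)) [ 0.4435 -0.059   0.02  ]
(321.21826171875, 263.6960144042969, 46.0986213684082, 50.94715118408203, array([ 0.4083, -0.1467,  0.    ]))
(321.1383056640625, 263.4219665527344, 47.73775100708008, 52.545841217041016, array([ 0.4082, -0.1463,  0.    ]))
(311.28839111328125, 201.33705139160156, 33.48625183105469, 34.54838943481445, array([ 0.3976, -0.0752,  0.    ]))
(314.1651306152344, 193.80752563476562, 52.667579650878906, 54.403987884521484, array([ 0.4006, -0.0672, -0.    ]))
(314.23126220703125, 193.76905822753906, 54.56827926635742, 56.169925689697266, array([ 0.4007, -0.0671,  0.    ]))
(432.3182373046875, 155.01844787597656, 33.74327850341797, 36.92647933959961, array([ 0.519 , -0.0273,  0.    ]))
(432.0795593261719, 155.260498046875, 45.09000015258789, 54.90898513793945, array([ 0.5188, -0.0275,  0.    ]))
(306.1676025390625, 113.84542083740234, 58.390140533447266, 60.488922119140625, array([0.3929, 0.0121, 0.    ]))
(306.21728515625, 113.75191497802734, 60.19361114501953, 62.889705657958984, array([0.393 , 0.0122, 0.    ]))
```

View pics/w2.png

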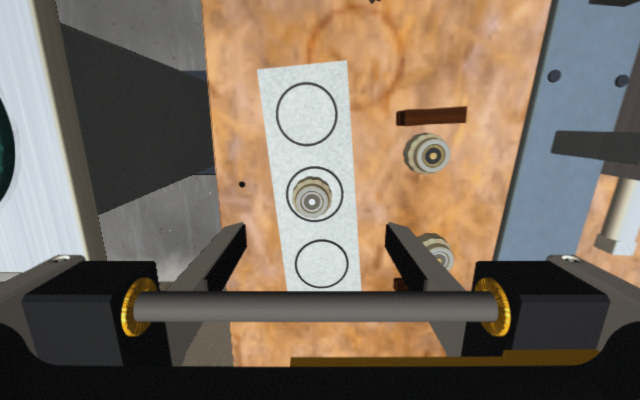

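The picture shows the middle cap inside its ring, its centre near (311,201) against the ring centre (314,194). The left cap is next.

Call:
servo_tool --pt "4.4 10.9 0 0" --pt "4.4 10.9 0 0" --pt "4.4 10.9 3 0" --pt "4.4 10.9 6 0" --pt "4.4 10.9 9 0" --pt "4.4 10.9 10.1 0" --pt "4.4 10.9 10.1 0" --pt "4.4 10.9 10.1 0"

```text
time: 7.0
tool_pos: [0.5074, -0.0256, 0.0158]
ee_rot: [-3.141, -0.0, 1.57]
wrist_force: [0.5, 0.4, -0.5]
width: 0.0937
finger_force: 0.0
```

Call:
servo_tool --pt "0 0 0 0" --pt "0 0 0 0" --pt "0 0 0 0" --pt "0 0 0 0" --pt "0 0 0 0" --claw 255

```text
time: 7.62
tool_pos: [0.508, -0.0257, 0.0165]
ee_rot: [3.141, -0.0, 1.57]
wrist_force: [0.0, -1.0, -1.5]
width: 0.0477
finger_force: 0.0
```

Call:
servo_tool --pt "0 0 -0.1 0" --pt "0 0 -0.1 0" --pt "0 0 -0.1 0"

```text
time: 8.0
tool_pos: [0.5078, -0.0257, 0.0174]
ee_rot: [-3.141, -0.0, 1.57]
wrist_force: [-0.9, -0.4, -0.5]
width: 0.038
finger_force: 30.0
```

Call:
servo_tool --pt "0.5 -1.6 0 0" --pt "1 -3.3 0 0" --pt "1.6 -5 0 0" --pt "2.1 -6.7 0 0" --pt "2.7 -8.4 0 0" --pt "3.2 -10 0 0" --pt "3.6 -11.4 0 0" --pt "3.6 -11.4 0 0"

```text
time: 9.0
tool_pos: [0.3934, 0.0106, 0.0175]
ee_rot: [3.141, -0.0, 1.571]
wrist_force: [0.3, 0.1, -0.3]
width: 0.0382
finger_force: 30.0
```

Call:
servo_tool --pt "0 0 0 0" --pt "0 0 0 0" --pt "0 0 0 0" --pt "0 0 0 0" --pt "0 0 -10 0" --pt "0 0 -10 0" --pt "0 0 -10 0" --claw 0

```text
time: 9.88
tool_pos: [0.3965, 0.0101, 0.121]
ee_rot: [3.134, 0.001, 1.57]
wrist_force: [0.0, 0.3, -0.0]
width: 0.0936
finger_force: 0.0
```

```bash
python3 - <<'E'
from meas import *
o=get_obs();im,m=snap("top","t2");print(o["time"],o["tool_pos"],o["ee_rot"])
im=im[150:280,200:350];cv2.imwrite('pics/t2c.png',cv2.resize(im,(690,598),interpolation=cv2.INTER_CUBIC))
E
```

```text
9.875 [0.39650251 0.01007074 0.12102657] [3.13369003e+00 8.61309784e-04 1.57027450e+00]
```

View pics/t2c.png

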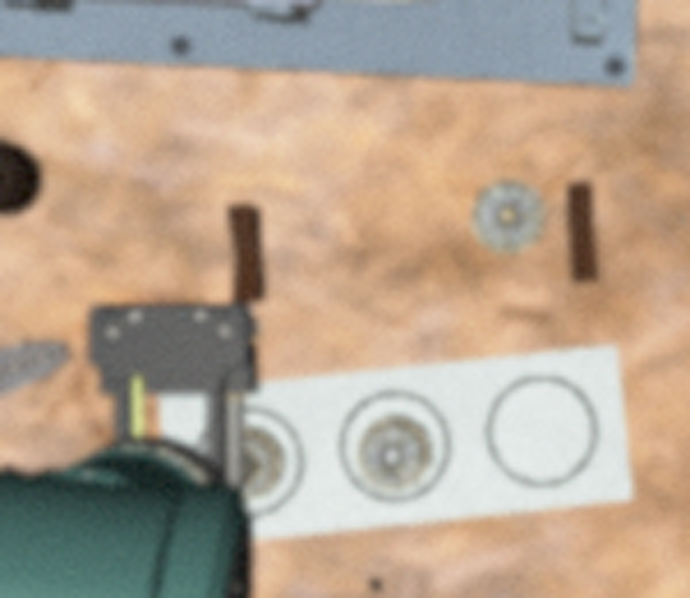

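The top crop shows the middle cap well inside its ring, with the left cap in its ring partly behind the hand. The right cap is still at its original place, crop (508,215).

Call:
servo_tool --pt "-5 4.6 0 0" --pt "-10 9 0 0" --pt "-14.1 12.9 0 0" --pt "-14.1 12.9 3 0" --pt "-14.1 12.9 6 0" --pt "-14.1 12.9 9 0" --pt "-14.1 12.9 10.1 0" --pt "-14.1 12.9 10.1 0"

```text
time: 10.92
tool_pos: [0.5217, -0.1303, 0.0153]
ee_rot: [-3.139, -0.001, 1.57]
wrist_force: [0.7, -0.4, 0.2]
width: 0.094
finger_force: 0.0
```

Call:
servo_tool --pt "0 0 0 0" --pt "0 0 0 0" --pt "0 0 0 0" --pt "0 0 0 0" --pt "0 0 0 0" --pt "0 0 0 0" --pt "0 0 0 0" --claw 255

```text
time: 11.8
tool_pos: [0.523, -0.1307, 0.0165]
ee_rot: [3.141, -0.0, 1.57]
wrist_force: [0.6, 0.1, -0.8]
width: 0.0391
finger_force: 29.9
```

Call:
servo_tool --pt "-0.2 -1.6 0 0" --pt "-0.5 -3.3 0 0" --pt "-0.7 -5 0 0" --pt "-1 -6.7 0 0" --pt "-1.3 -8.4 0 0" --pt "-1.5 -10 0 0" --pt "-1.7 -11.4 0 0" --pt "-1.7 -11.4 0 0"

```text
time: 12.8
tool_pos: [0.4079, -0.1478, 0.0165]
ee_rot: [-3.142, 0.0, 1.569]
wrist_force: [-0.1, -1.1, -1.3]
width: 0.0391
finger_force: 29.9
```

Call:
servo_tool --pt "0 0 0 0" --pt "0 0 0 0" --pt "0 0 0 0" --pt "0 0 0 0" --pt "0 0 -6 0" --pt "0 0 -12 0" --pt "0 0 -18 0" --pt "0 0 -23.5 0" --claw 0

```text
time: 13.8
tool_pos: [0.4089, -0.1476, 0.2538]
ee_rot: [3.14, 0.001, 1.57]
wrist_force: [0.5, 0.8, -0.5]
width: 0.0941
finger_force: 0.0
```

Call:
servo_tool --pt "6 8 0 0" --pt "12 16 0 0" --pt "20 24.4 0 0" --pt "20 24.4 0 0" --pt "20 24.4 0 0" --pt "20 24.4 0 0" --pt "20 24.4 0 0" --pt "20 24.4 0 0"

```text
time: 14.8
tool_pos: [0.6523, 0.0511, 0.2526]
ee_rot: [3.14, 0.0, 1.569]
wrist_force: [-0.1, 0.1, 0.3]
width: 0.0941
finger_force: 0.0
```

```bash
python3 - <<'E'
from meas import *
o=get_obs();im,m=snap("wrist","w3");print(o["time"],o["tool_pos"],o["ee_rot"])
np.savez('w3.npz',**m)
im2,_=snap("top","t3")
top=cv2.resize(im2[215:275,225:345],(480,240),interpolation=cv2.INTER_CUBIC)
c=np.zeros((640,640,3),np.uint8);c[:400]=im;c[400:,:480]=top;cv2.imwrite('pics/c3.png',c[:600+40])
cv2.imwrite('pics/c3.png',cv2.resize(c,(600,600)))
E
```

```text
14.8 [0.65233139 0.0511256  0.25258969] [3.14035394e+00 2.62648555e-04 1.56887662e+00]
```

View pics/c3.png

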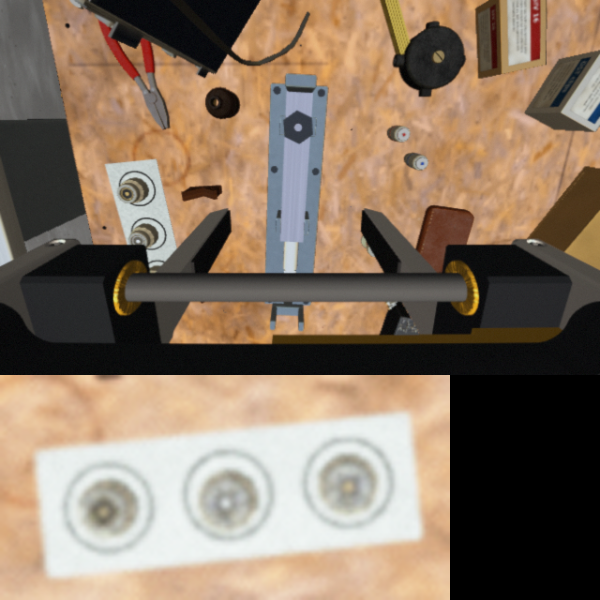

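All three caps sit inside their rings (bottom crop). The nut is at about (318,135) in the full picture. I'll fit its hexagon.

```bash
cat > nut.py <<'E'
from h import *
def nut(im,m,guess=(.653,.109),z=.133):
    u,v=proj(m,(*guess,z)).astype(int)
    g=cv2.cvtColor(im,cv2.COLOR_BGR2GRAY)
    r=34;sub=cv2.resize(g[v-r:v+r,u-r:u+r],None,fx=4,fy=4,interpolation=cv2.INTER_CUBIC)
    t,_=cv2.threshold(sub,0,255,cv2.THRESH_OTSU+cv2.THRESH_BINARY)
    mask=cv2.inRange(sub,0,int(t)-5)
    best=None
    for c in cv2.findContours(mask,cv2.RETR_EXTERNAL,cv2.CHAIN_APPROX_NONE)[0]:
        if cv2.contourArea(c)<1500: continue
        P=np.array([onz(m,u-r+p[0]/4,v-r+p[1]/4,z)[:2] for p in cv2.convexHull(c)[:,0].astype(float)])
        d=cv2.contourArea((P*1e6).astype(np.float32)/1e3)
        (cx,cy),_r=cv2.minEnclosingCircle((P*1000).astype(np.float32))
        # width profile: flats = smallest support widths
        th=np.radians(np.arange(0,180,1));w=[np.ptp(P@[np.cos(a),np.sin(a)])*1000 for a in th]
        h=[(w[i]+w[(i+60)%180]+w[(i+120)%180])/3 for i in range(60)]
        print("c",cx/1000,cy/1000,"R",_r,"area mm2",d,"flat normal deg",int(np.argmin(h)),"af",min(h).round(1),"ac",max(h).round(1))
    return mask
E
python3 - <<'E'
from nut import *
im=cv2.imread('pics/w3.png');m=dict(np.load('w3.npz'))
mk=nut(im,m)
u,v=proj(m,(.653,.109,.133)).astype(int)
c=np.hstack([cv2.resize(im[v-34:v+34,u-34:u+34],(400,400)),cv2.cvtColor(cv2.resize(mk,(400,400)),cv2.COLOR_GRAY2BGR)]);cv2.imwrite('pics/n.png',c)
for uu,vv in [(297,240)]:pass
E
```

```text
c 0.6545844116210937 0.11324929809570312 R 16.98305892944336 area mm2 765.3761884525884 flat normal deg 4 af 30.0 ac 33.7
```

View pics/n.png

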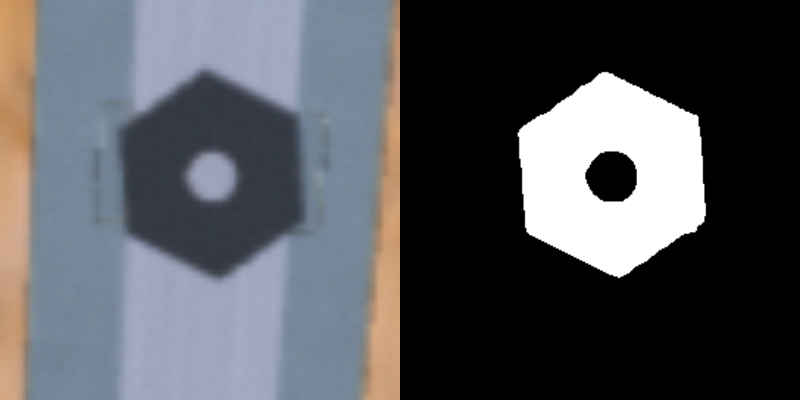

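The nut's flat normal is at +4° and its centre near (.654,.111). I'll open the fingers part way so they clear the post, then descend over it.

Call:
servo_tool --pt "6 0.2 0 -4" --pt "6 0.2 0 -4" --pt "6 0.2 4 -4" --pt "6 0.2 8 -4" --pt "6 0.2 11 -4" --pt "6 0.2 13.2 -4" --pt "6 0.2 13.2 -4" --pt "6 0.2 13.2 -4" --claw 119

```text
time: 15.9
tool_pos: [0.6556, 0.1114, 0.1213]
ee_rot: [3.139, 0.0, 1.639]
wrist_force: [0.5, 0.3, -0.4]
width: 0.0499
finger_force: 0.0
```

Call:
servo_tool --pt "0 0 0 0" --pt "0 0 0 0" --pt "0 0 0 0" --pt "0 0 0 0" --claw 255

```text
time: 16.4
tool_pos: [0.6549, 0.1122, 0.1206]
ee_rot: [3.141, 0.0, 1.64]
wrist_force: [-3.8, -0.9, 4.0]
width: 0.03
finger_force: 30.0
```

Call:
servo_tool --pt "0 0 0 -6" --pt "0 0 0 -13" --pt "0 0 0 -20" --pt "0 0 0 -26" --pt "0 0 0 -30" --pt "0 0 0 -30"

```text
time: 17.15
tool_pos: [0.6553, 0.1123, 0.1206]
ee_rot: [3.14, 0.001, 2.163]
wrist_force: [-1.3, -0.3, 5.5]
width: 0.0301
finger_force: 30.0
```

Call:
servo_tool --pt "0 0 0 0" --pt "0 0 0 0" --pt "0 0 0 10" --pt "0 0 0 20" --pt "0 0 0 30" --pt "0 0 0 40" --pt "0 0 0 50" --pt "0 0 0 60" --claw 119

```text
time: 18.15
tool_pos: [0.6549, 0.1123, 0.1187]
ee_rot: [-3.141, 0.0, 1.11]
wrist_force: [0.4, -0.6, -0.5]
width: 0.0502
finger_force: 0.0
```

Call:
servo_tool --pt "0 0 0 0" --pt "0 0 0 0" --pt "0 0 0 0" --pt "0 0 0 0" --claw 255

```text
time: 18.65
tool_pos: [0.6546, 0.1124, 0.1192]
ee_rot: [-3.141, 0.0, 1.118]
wrist_force: [-0.4, -0.2, -0.1]
width: 0.0297
finger_force: 30.0
```

Call:
servo_tool --pt "0 0 0 -6" --pt "0 0 0 -15" --pt "0 0 0 -24" --pt "0 0 0 -33" --pt "0 0 0 -42" --pt "0 0 0 -51" --pt "0 0 0 -60" --pt "0 0 0 -60"

```text
time: 19.65
tool_pos: [0.6551, 0.1125, 0.1192]
ee_rot: [3.141, -0.0, 2.163]
wrist_force: [0.6, 1.2, -2.1]
width: 0.0297
finger_force: 30.0
```

Call:
servo_tool --pt "0 0 0 0" --pt "0 0 0 0" --pt "0 0 0 10" --pt "0 0 0 20" --pt "0 0 0 30" --pt "0 0 0 40" --pt "0 0 0 50" --pt "0 0 0 60" --claw 119

```text
time: 20.65
tool_pos: [0.6552, 0.1121, 0.1198]
ee_rot: [3.141, -0.0, 1.11]
wrist_force: [0.2, 0.4, 0.8]
width: 0.0498
finger_force: 0.0
```

Call:
servo_tool --pt "0 0 0 0" --pt "0 0 0 0" --pt "0 0 0 0" --pt "0 0 0 0" --claw 255

```text
time: 21.15
tool_pos: [0.6546, 0.1124, 0.1196]
ee_rot: [-3.141, 0.0, 1.117]
wrist_force: [-2.1, 0.6, 1.7]
width: 0.0294
finger_force: 30.0
```

Call:
servo_tool --pt "0 0 0 -6" --pt "0 0 0 -15" --pt "0 0 0 -24" --pt "0 0 0 -33" --pt "0 0 0 -42" --pt "0 0 0 -51" --pt "0 0 0 -60" --pt "0 0 0 -60"

```text
time: 22.15
tool_pos: [0.6552, 0.1124, 0.1196]
ee_rot: [3.141, 0.0, 2.163]
wrist_force: [-0.7, 1.2, 0.4]
width: 0.0297
finger_force: 30.0
```

Call:
servo_tool --pt "0 0 0 0" --pt "0 0 0 0" --pt "0 0 0 10" --pt "0 0 0 20" --pt "0 0 0 30" --pt "0 0 0 40" --pt "0 0 0 50" --pt "0 0 0 60" --claw 119

```text
time: 23.15
tool_pos: [0.6551, 0.1121, 0.1194]
ee_rot: [3.141, 0.0, 1.11]
wrist_force: [0.2, 0.1, -0.2]
width: 0.0498
finger_force: 0.0
```

Call:
servo_tool --pt "0 0 0 0" --pt "0 0 0 0" --pt "0 0 0 0" --pt "0 0 0 0" --claw 255

```text
time: 23.65
tool_pos: [0.6546, 0.1124, 0.1194]
ee_rot: [-3.141, 0.0, 1.117]
wrist_force: [-3.2, 0.7, 0.9]
width: 0.0298
finger_force: 30.0
```

Call:
servo_tool --pt "0 0 0 -6" --pt "0 0 0 -15" --pt "0 0 0 -24" --pt "0 0 0 -33" --pt "0 0 0 -42" --pt "0 0 0 -51" --pt "0 0 0 -60" --pt "0 0 0 -60"

```text
time: 24.65
tool_pos: [0.6552, 0.1124, 0.1194]
ee_rot: [3.141, -0.0, 2.163]
wrist_force: [-0.4, 0.9, -0.4]
width: 0.0299
finger_force: 30.0
```

Call:
servo_tool --pt "0 0 0 0" --pt "0 0 0 0" --pt "0 0 0 10" --pt "0 0 0 20" --pt "0 0 0 30" --pt "0 0 0 40" --pt "0 0 0 50" --pt "0 0 0 60" --claw 119

```text
time: 25.65
tool_pos: [0.6551, 0.112, 0.1196]
ee_rot: [3.141, -0.0, 1.11]
wrist_force: [0.7, -0.2, 1.0]
width: 0.0497
finger_force: 0.0
```

Call:
servo_tool --pt "0 0 0 0" --pt "0 0 0 0" --pt "0 0 0 0" --pt "0 0 0 0" --claw 255

```text
time: 26.15
tool_pos: [0.6546, 0.1124, 0.1195]
ee_rot: [-3.141, 0.0, 1.117]
wrist_force: [-1.7, 0.9, 0.2]
width: 0.03
finger_force: 30.0
```

Call:
servo_tool --pt "0 0 0 -6" --pt "0 0 0 -15" --pt "0 0 0 -24" --pt "0 0 0 -33" --pt "0 0 0 -42" --pt "0 0 0 -51" --pt "0 0 0 -60" --pt "0 0 0 -60"

```text
time: 27.15
tool_pos: [0.6552, 0.1124, 0.1195]
ee_rot: [3.141, -0.0, 2.163]
wrist_force: [-0.8, -0.4, 0.5]
width: 0.0292
finger_force: 30.0
```

Call:
servo_tool --pt "0 0 0 0" --pt "0 0 0 0" --pt "0 0 0 10" --pt "0 0 0 20" --pt "0 0 0 30" --pt "0 0 0 40" --pt "0 0 0 50" --pt "0 0 0 60" --claw 119

```text
time: 28.15
tool_pos: [0.6551, 0.112, 0.1195]
ee_rot: [3.141, 0.0, 1.11]
wrist_force: [0.8, 0.0, -0.0]
width: 0.0502
finger_force: 0.0
```

Call:
servo_tool --pt "0 0 0 0" --pt "0 0 0 0" --pt "0 0 0 0" --pt "0 0 0 0" --claw 255

```text
time: 28.65
tool_pos: [0.6546, 0.1124, 0.1195]
ee_rot: [-3.141, 0.0, 1.117]
wrist_force: [-2.1, -0.3, 0.6]
width: 0.0301
finger_force: 30.0
```

Call:
servo_tool --pt "0 0 0 -3" --pt "0 0 0 -6" --pt "0 0 0 -9" --pt "0 0 0 -12" --pt "0 0 0 -12"

```text
time: 29.28
tool_pos: [0.6546, 0.1121, 0.1195]
ee_rot: [-3.141, 0.0, 1.324]
wrist_force: [-2.5, -0.1, 0.9]
width: 0.0298
finger_force: 30.3
```

```bash
python3 -c "
from h import *
o=get_obs();print(o['wrist_torque'],o['ee_rot'],o['joint_torque'][5],o['joint_positions'])"
```

```text
[-0.00470102  0.52359964 -0.80759805] [-3.14067772e+00  5.63662788e-05  1.32393021e+00] -0.9163943119347095 [8.41694251e-02 3.76537171e-01 1.22101650e+00 2.44148176e-04
 1.54492256e+00 3.31029140e-01]
```

Call:
servo_tool --pt "0 0 0 -1.5" --pt "0 0 0 -3" --pt "0 0 0 -3"

```text
time: 29.65
tool_pos: [0.6545, 0.1114, 0.1195]
ee_rot: [-3.141, 0.001, 1.378]
wrist_force: [-4.4, -2.4, 2.6]
width: 0.0307
finger_force: 30.8
```

```bash
python3 -c "
from h import *
o=get_obs();print(o['wrist_torque'],o['ee_rot'],o['joint_torque'][5],o['joint_positions'])"
```

```text
[-0.50379127  0.88876241 -0.91191792] [-3.14057379e+00  1.47752941e-03  1.37780492e+00] -0.963766872882843 [ 8.38484572e-02  3.76470622e-01  1.22113472e+00 -1.14316552e-03
  1.54537123e+00  2.76870465e-01]
```

Torque is up and the fingers have started to ride the corners, so the nut is at its stop. I'll open, rise and go over the shaft.

Call:
servo_tool --pt "0 0 0 2" --pt "0 0 0 2" --pt "0 0 -4 2" --pt "0 0 -9 2" --pt "-5 0.7 -9 -4" --pt "-10 1.4 -9 -8" --pt "-15 2.1 -9 -8" --pt "-18.3 2.6 -9 -8" --claw 119

```text
time: 30.65
tool_pos: [0.6459, -0.0744, 0.2096]
ee_rot: [3.14, 0.0, 1.518]
wrist_force: [0.8, 0.6, 0.4]
width: 0.0501
finger_force: 0.0
```

Call:
servo_tool --pt "0 0 0 0" --pt "0 0 0 0" --pt "0 0 0 0"

```text
time: 31.02
tool_pos: [0.6458, -0.0708, 0.2095]
ee_rot: [3.141, -0.001, 1.52]
wrist_force: [0.2, -0.4, -0.1]
width: 0.0504
finger_force: 0.0
```

```bash
python3 - <<'E'
from h import *
o=get_obs();im,m=snap("wrist","w4");print(o["time"],o["tool_pos"],o["ee_rot"])
np.savez('w4.npz',**m)
im2,mt=snap("top","t4")
s=im2[110:275,165:355]
c=np.zeros((600,640,3),np.uint8);c[:400]=im;c[400:600,:230]=cv2.resize(s,(230,200));cv2.imwrite('pics/c4.png',c)
E
```

```text
31.025 [ 0.64581032 -0.07080041  0.20952931] [ 3.14112945e+00 -5.39157169e-04  1.52011497e+00]
```

View pics/c4.png

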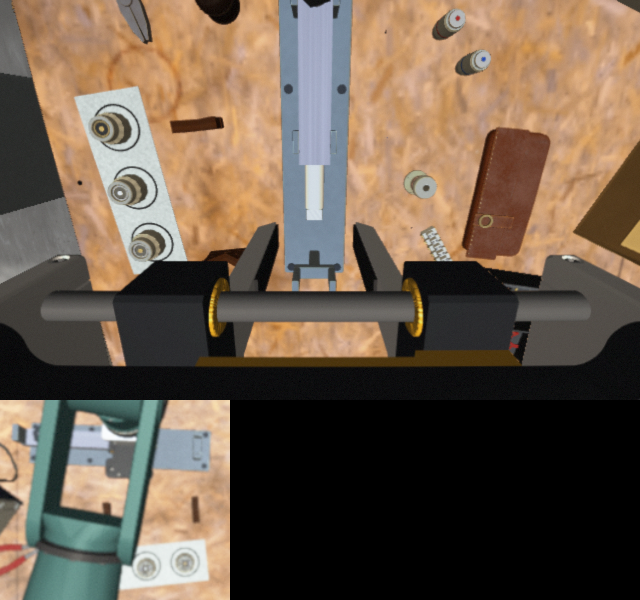

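The hand is lined up with the shaft. The mouth edge is at (314,165) and the shaft end at (314,219); the caps are undisturbed.

```bash
python3 - <<'E'
from h import *
m=dict(np.load('w4.npz'))
for u,v,z in [(314.5,165,.0955),(314,219,.0885),(316,60,.0955),(197,123,.037),(172,124,.037),(223,121,.037)]:print(onz(m,u,v,z).round(4))
E
```

```text
[ 0.6462 -0.0364  0.0955]
[ 0.6427 -0.0945  0.0885]
[0.6523 0.0582 0.0955]
[0.5134 0.0105 0.037 ]
[0.4844 0.0109 0.037 ]
[0.5435 0.0112 0.037 ]
```

Call:
servo_tool --pt "-0.1 -0.1 4 0" --pt "-0.1 -0.1 8 0" --pt "-0.1 -0.1 11 0" --pt "-0.1 -0.1 13.2 0" --pt "-0.1 -0.1 13.2 0" --pt "-0.1 -0.1 13.2 0"

```text
time: 31.88
tool_pos: [0.6453, -0.073, 0.0788]
ee_rot: [3.14, 0.0, 1.519]
wrist_force: [0.7, -0.2, 0.8]
width: 0.0504
finger_force: 0.0
```

Call:
servo_tool --pt "0 0 0 0" --pt "0 0 0 0" --pt "0 0 0 0" --pt "0 0 0 0" --pt "0 0 0 0" --claw 255

```text
time: 32.5
tool_pos: [0.6447, -0.0734, 0.0779]
ee_rot: [3.141, 0.0, 1.518]
wrist_force: [-0.3, 0.0, 1.3]
width: 0.0192
finger_force: 30.0
```

Call:
servo_tool --pt "-0.5 0 0 0" --pt "-1.5 0 0 0" --pt "-2.5 0 0 0" --pt "-3.5 0 0 0" --pt "-4.5 0 0 0" --pt "-5.5 0 0 0" --pt "-7 0 0 0" --pt "-7 0 0 0"

```text
time: 33.5
tool_pos: [0.6404, -0.1458, 0.0773]
ee_rot: [-3.141, 0.002, 1.516]
wrist_force: [0.0, -1.2, 0.4]
width: 0.0191
finger_force: 30.0
```

Call:
servo_tool --pt "0 0 0 0" --pt "0 0 0 0" --pt "0 0 0 0" --pt "3 0 0 0" --pt "7 0 0 0" --pt "7 0 0 0" --pt "7 0 0 0" --claw 119

```text
time: 34.38
tool_pos: [0.6445, -0.0735, 0.0776]
ee_rot: [3.141, 0.001, 1.519]
wrist_force: [-0.5, -0.1, 0.4]
width: 0.0504
finger_force: 0.0
```

Call:
servo_tool --pt "0 0 0 0" --pt "0 0 0 0" --pt "0 0 0 0" --pt "0 0 0 0" --pt "0 0 0 0" --claw 255

```text
time: 35.0
tool_pos: [0.6445, -0.0738, 0.0775]
ee_rot: [3.141, 0.001, 1.518]
wrist_force: [-1.0, -1.3, -0.8]
width: 0.0189
finger_force: 30.0
```

Call:
servo_tool --pt "-0.5 0 0 0" --pt "-1.5 0 0 0" --pt "-2.5 0 0 0" --pt "-3.5 0 0 0" --pt "-4.5 0 0 0" --pt "-5.5 0 0 0" --pt "-7 0 0 0" --pt "-7 0 0 0"

```text
time: 36.0
tool_pos: [0.6405, -0.1448, 0.0773]
ee_rot: [-3.141, 0.0, 1.516]
wrist_force: [0.6, 0.1, -3.1]
width: 0.0189
finger_force: 30.0
```

```bash
python3 - <<'E'
from h import *
o=get_obs();print(o['tool_pos'],o['wrist_force'],o['wrist_torque'])
im,m=snap("side","s5")
cv2.imwrite('pics/s5c.png',cv2.resize(im[160:320,230:390],(600,600),interpolation=cv2.INTER_CUBIC))
E
```

```text
[ 0.6405478  -0.1448475   0.07732989] [ 0.60562236  0.09211833 -3.10504976] [-0.15118669  0.08736509  0.0379533 ]
```

View pics/s5c.png

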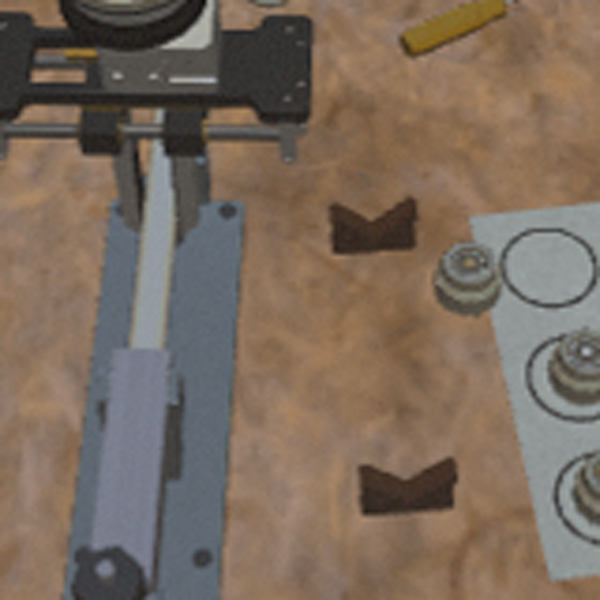

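The side view shows the right cap knocked out of its ring. It now stands at the sheet's edge, crop (467,275), and the ring is at (549,267). I'll set the shaft down in the tube and fork, then mend the cap first.

Call:
servo_tool --pt "0 0 0 0" --pt "0 0 0 0" --pt "0 0 0 0" --pt "0 0 -5 0" --pt "0 0 -10 0" --pt "0 0 -15 0" --pt "0 0 -15 0" --claw 119

```text
time: 36.92
tool_pos: [0.6431, -0.1436, 0.2348]
ee_rot: [3.129, 0.003, 1.518]
wrist_force: [-0.1, -0.2, 0.5]
width: 0.0502
finger_force: 0.0
```

Call:
servo_tool --pt "3 -6 0 -1.5" --pt "6 -12 0 -3" --pt "8 -16 0 -3" --pt "8 -16 0 -3" --pt "8 -16 0 -3" --claw 0

```text
time: 37.55
tool_pos: [0.4854, -0.0549, 0.2271]
ee_rot: [3.141, 0.0, 1.57]
wrist_force: [0.2, -0.4, 0.2]
width: 0.0934
finger_force: 0.0
```

```bash
python3 - <<'E'
from meas import *
m=camera_model("side");print("side est",onz(m,230+467/3.75,160+280/3.75,.015).round(4))
o=get_obs();im,m=snap("wrist","w6");print(o["time"],o["tool_pos"],o["ee_rot"])
a,b=caps_rings(im,m)
for x in a:
  r=x[1];print(x,onz(m,r[0]+r[2]/2,r[1]+r[3]/2,.02).round(4))
for x in b:print(x)
cv2.imwrite('pics/w6c.png',im[:400,100:560])
E
```

```text
side est [ 0.4612 -0.1303  0.015 ]
37.55 [ 0.48543675 -0.05494442  0.22706582] [3.14133271e+00 1.84201250e-04 1.57048241e+00]
(197.0, (320, 250, 34, 12)) [ 0.516  -0.1638  0.02  ]
(11957.0, (210, 91, 102, 193)) [ 0.4123 -0.0639  0.02  ]
(264.1363220214844, 239.57530212402344, 35.457557678222656, 38.14400100708008, array([ 0.4093, -0.1472,  0.    ]))
(297.7341003417969, 239.9725341796875, 31.778898239135742, 41.64425277709961, array([ 0.459 , -0.1477,  0.    ]))
(255.9662322998047, 187.00807189941406, 38.37818908691406, 41.077396392822266, array([ 0.4014, -0.0676,  0.    ]))
(255.9260711669922, 187.01007080078125, 39.460933685302734, 41.419464111328125, array([ 0.4013, -0.0676,  0.    ]))
(247.09286499023438, 129.04684448242188, 41.540199279785156, 44.352298736572266, array([0.3935, 0.0118, 0.    ]))
(247.19561767578125, 129.08929443359375, 42.193092346191406, 45.09718322753906, array([0.3937, 0.0118, 0.    ]))
```

View pics/w6c.png

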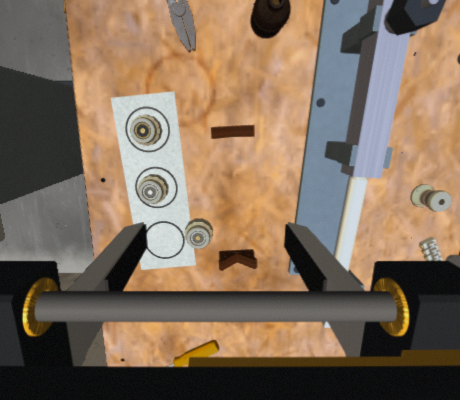

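The knocked cap is at (299,233), about (.459,-.131). I'll grip it and slide it back.

Call:
servo_tool --pt "-4 -2.6 3 0" --pt "-7.6 -2.6 8 0" --pt "-7.6 -2.6 13 0" --pt "-7.6 -2.6 17 0" --pt "-7.6 -2.6 20 0" --pt "-7.6 -2.6 20.9 0" --pt "-7.6 -2.6 20.9 0" --pt "-7.6 -2.6 20.9 0"

```text
time: 38.6
tool_pos: [0.4607, -0.1316, 0.02]
ee_rot: [3.139, 0.001, 1.57]
wrist_force: [0.3, -0.3, 0.2]
width: 0.0941
finger_force: 0.0
```

Call:
servo_tool --pt "0 0 0 0" --pt "0 0 0 0" --pt "0 0 0 0" --pt "0 0 0 0" --pt "0 0 0 0" --pt "0 0 0 0" --pt "0 0 0 0" --claw 255

```text
time: 39.48
tool_pos: [0.4592, -0.1308, 0.0185]
ee_rot: [3.141, -0.0, 1.57]
wrist_force: [-0.4, -0.9, -0.9]
width: 0.0391
finger_force: 29.9
```

Call:
servo_tool --pt "-0.4 -1.2 0 0" --pt "-0.8 -2.5 0 0" --pt "-1.2 -3.8 0 0" --pt "-1.7 -5 0 0" --pt "-1.7 -5 0 0"

```text
time: 40.1
tool_pos: [0.4081, -0.1482, 0.0185]
ee_rot: [-3.141, 0.0, 1.569]
wrist_force: [0.0, 0.1, -1.3]
width: 0.0387
finger_force: 29.9
```

Call:
servo_tool --pt "0 0 0 0" --pt "0 0 0 0" --pt "0 0 0 0" --pt "0 0 0 0" --pt "0 0 -6 0" --pt "0 0 -12 0" --pt "0 0 -18 0" --pt "0 0 -22 0" --claw 0

```text
time: 41.1
tool_pos: [0.4098, -0.1481, 0.2419]
ee_rot: [3.138, 0.002, 1.571]
wrist_force: [0.9, -0.2, 0.2]
width: 0.0938
finger_force: 0.0
```

Call:
servo_tool --pt "2 6 0 1" --pt "4 12 0 2" --pt "6.3 18 0 3" --pt "6.3 23.4 0 3" --pt "6.3 23.4 0 3" --pt "6.3 23.4 0 3" --pt "6.3 23.4 0 3" --claw 119

```text
time: 41.98
tool_pos: [0.6422, -0.0852, 0.2403]
ee_rot: [3.139, 0.0, 1.517]
wrist_force: [-1.2, 0.3, 0.5]
width: 0.05
finger_force: 0.0
```

```bash
cat > chk.py <<'E'
from h import *
# numeric check of caps vs rings: dark-ish blobs on the white sheet
def chk(name):
    im,m=snap(name);g=cv2.cvtColor(im,cv2.COLOR_BGR2GRAY)
    f=4
    for c in [(.3937,.0118),(.4014,-.0676),(.409,-.147)]:
        u,v=proj(m,(*c,0)); s=int(abs(proj(m,(c[0],c[1]+.04,0))-proj(m,(*c,0))).max())
        u0,v0=int(u)-s,int(v)-s
        sub=cv2.resize(im[v0:v0+2*s,u0:u0+2*s],None,fx=f,fy=f,interpolation=cv2.INTER_CUBIC)
        gs=cv2.cvtColor(sub,cv2.COLOR_BGR2GRAY)
        mk=cv2.inRange(gs,0,int(np.percentile(gs,80))-25)
        o=[]
        for k in cv2.findContours(mk,cv2.RETR_LIST,cv2.CHAIN_APPROX_NONE)[0]:
            if cv2.contourArea(k)>(20*f) and len(k)>30:
                (x,y),(w,h),_=cv2.fitEllipse(k);P=onz(m,u0+x/f,v0+y/f,0)
                mm=.08/(2*s*f)*1000
                if .7<w/h and h*mm<75 and h*mm>20:o.append((P[:2].round(4).tolist(),round(w*mm),round(h*mm)))
        print(name,c,o)
E
python3 - <<'E'
from chk import *
o=get_obs();print(o["time"],o["tool_pos"],o["ee_rot"]);chk("top");chk("wrist")
E
```

```text
41.975 [ 0.64224292 -0.08523178  0.24030858] [3.13934713e+00 3.65681878e-04 1.51727604e+00]
top (0.3937, 0.0118) []
top (0.4014, -0.0676) [([0.4, -0.0721], 47, 51)]
top (0.409, -0.147) [([0.4085, -0.1504], 50, 51), ([0.4085, -0.1507], 61, 61)]
wrist (0.3937, 0.0118) [([0.3936, 0.011], 46, 54), ([0.3934, 0.0113], 57, 66)]
wrist (0.4014, -0.0676) [([0.4009, -0.0687], 47, 53), ([0.4003, -0.0686], 58, 66)]
wrist (0.409, -0.147) [([0.4091, -0.1489], 49, 55), ([0.4079, -0.1491], 63, 68)]
```

Call:
servo_tool --pt "0 0.2 5 0" --pt "0 0.2 10 0" --pt "0 0.2 14 0" --pt "0 0.2 16.4 0" --pt "0 0.2 16.4 0" --pt "0 0.2 16.4 0"

```text
time: 42.82
tool_pos: [0.6459, -0.0854, 0.0769]
ee_rot: [3.138, 0.0, 1.518]
wrist_force: [0.1, 1.0, 1.0]
width: 0.05
finger_force: 0.0
```

Call:
servo_tool --pt "0 0 0 0" --pt "0 0 0 0" --pt "0 0 0 0" --pt "0 0 0 0" --pt "0 0 0 0" --claw 255

```text
time: 43.45
tool_pos: [0.6453, -0.0851, 0.0749]
ee_rot: [3.141, 0.0, 1.518]
wrist_force: [-0.5, -1.1, 3.0]
width: 0.0191
finger_force: 30.0
```

Call:
servo_tool --pt "-0.5 0 -0.1 0" --pt "-1.4 0 -0.1 0" --pt "-2.3 0 -0.1 0" --pt "-3.2 0 -0.1 0" --pt "-4 0 -0.1 0" --pt "-4.8 0 -0.1 0" --pt "-5.5 0 -0.1 0" --pt "-5.5 0 -0.1 0"

```text
time: 44.45
tool_pos: [0.6423, -0.1406, 0.0755]
ee_rot: [3.141, 0.0, 1.517]
wrist_force: [0.9, 0.2, -2.7]
width: 0.0193
finger_force: 30.0
```

```bash
python3 - <<'E'
from h import *
o=get_obs();print(o['tool_pos'],o['wrist_force'],o['wrist_torque'])
im,m=snap("wrist","w7");T=np.array([.6468,-.037])
for s in range(-10,111,5):
    u,v=proj(m,(T[0]-.0525*s/1000,T[1]-s/1000,.0895)).round().astype(int);print(s,(u,v),im[v,u-1:u+2].mean(0).astype(int))
E
```

```text
[ 0.64228297 -0.14063719  0.07549251] [ 0.86194621  0.16067302 -2.66823437] [0.05086484 0.03555202 0.00614233]
-10 (np.int64(314), np.int64(36)) [181 159 150]
-5 (np.int64(314), np.int64(48)) [182 158 151]
0 (np.int64(314), np.int64(59)) [200 204 195]
5 (np.int64(315), np.int64(70)) [214 205 196]
10 (np.int64(315), np.int64(81)) [214 206 197]
15 (np.int64(315), np.int64(92)) [214 205 196]
20 (np.int64(315), np.int64(102)) [215 206 197]
25 (np.int64(315), np.int64(113)) [215 206 197]
30 (np.int64(315), np.int64(123)) [216 207 198]
35 (np.int64(315), np.int64(133)) [216 207 197]
40 (np.int64(315), np.int64(143)) [164 185 195]
45 (np.int64(315), np.int64(153)) [218 211 201]
50 (np.int64(315), np.int64(162)) [219 210 202]
55 (np.int64(315), np.int64(172)) [194 198 189]
60 (np.int64(315), np.int64(181)) [216 206 197]
65 (np.int64(315), np.int64(190)) [216 207 198]
70 (np.int64(315), np.int64(199)) [216 207 198]
75 (np.int64(315), np.int64(208)) [216 206 197]
80 (np.int64(315), np.int64(216)) [215 207 198]
85 (np.int64(315), np.int64(225)) [217 208 199]
90 (np.int64(315), np.int64(233)) [216 207 198]
95 (np.int64(315), np.int64(242)) [215 207 197]
100 (np.int64(315), np.int64(250)) [217 208 199]
105 (np.int64(315), np.int64(258)) [216 207 198]
110 (np.int64(315), np.int64(266)) [215 207 198]
```

The neck cones show at s = 37 to 58, so the shaft's origin is about 127 mm in front of the mouth. The TCP is about 22 mm from it, towards +y. Next I'll fit the saddles in the clear first top view.

```bash
python3 - <<'E'
from h import *
im=cv2.imread('pics/top0.png');m=camera_model("top")
sub=cv2.resize(im[185:222,235:345],None,fx=4,fy=4,interpolation=cv2.INTER_CUBIC)
hsv=cv2.cvtColor(sub,cv2.COLOR_BGR2HSV);mk=cv2.inRange(hsv[...,2],0,95)
for c in cv2.findContours(mk,cv2.RETR_EXTERNAL,cv2.CHAIN_APPROX_NONE)[0]:
    if cv2.contourArea(c)>400:
        (x,y),wh,a=cv2.minAreaRect(c);p=onz(m,235+x/4,185+y/4,.033)
        b=cv2.boxPoints(((x,y),wh,a));q=[onz(m,235+k[0]/4,185+k[1]/4,.033)[:2].round(4).tolist() for k in b]
        print(p.round(4),np.array(wh)*.25*2.4,a,q)
m=camera_model("top")
for u,v in [(0,0)]:pass
E
```

```text
[0.506  0.0042 0.033 ] [46.11961212 12.52207718] 85.79464721679688 [[0.5289, 0.0121], [0.5297, -0.0005], [0.4832, -0.0037], [0.4824, 0.0089]]
[ 0.5157 -0.1722  0.033 ] [46.61613922  9.34163418] 85.60128784179688 [[0.5389, -0.1659], [0.5396, -0.1753], [0.4925, -0.1785], [0.4919, -0.1691]]
```

Call:
servo_tool --pt "-0.4 0 0 0" --pt "-0.8 0 0 0" --pt "-1.2 0 0 0" --pt "-1.2 0 0 0" --pt "-1.2 0 -1 0" --pt "-1.2 0 -2.5 0" --pt "-1.2 0 -4.5 0" --pt "-1.2 0 -6.5 0"

```text
time: 45.5
tool_pos: [0.6421, -0.152, 0.143]
ee_rot: [3.139, 0.001, 1.518]
wrist_force: [-0.0, -0.7, -2.1]
width: 0.0192
finger_force: 30.0
```

Call:
servo_tool --pt "0 0 -1.5 0" --pt "0 0 -1.5 0" --pt "0 0 -1.5 0"

```text
time: 45.88
tool_pos: [0.6412, -0.1519, 0.1548]
ee_rot: [-3.14, -0.0, 1.518]
wrist_force: [-0.7, -0.2, -2.4]
width: 0.0193
finger_force: 30.0
```

The shaft is free and lifted; width reads 0.0193. I'll carry it over the cradle and yaw it to match.

Call:
servo_tool --pt "0.8 -2.3 0 -1" --pt "2 -4.6 0 -2" --pt "3.5 -6.9 0 -3" --pt "5 -9.2 0 -4.5" --pt "7 -11.5 0 -5.5" --pt "8.6 -13.7 0 -6.4" --pt "8.6 -13.7 0 -6.4" --pt "8.6 -13.7 0 -6.4"

```text
time: 46.88
tool_pos: [0.5096, -0.0592, 0.155]
ee_rot: [-3.141, 0.0, 1.629]
wrist_force: [0.1, 0.5, -2.0]
width: 0.0191
finger_force: 30.0
```

Call:
servo_tool --pt "0 0 2 0" --pt "0 0 4 0" --pt "0 0 6 0" --pt "0 0 7 0" --pt "0 0 7 0"

```text
time: 47.5
tool_pos: [0.5092, -0.0591, 0.0845]
ee_rot: [-3.14, -0.001, 1.629]
wrist_force: [0.8, -0.2, -2.3]
width: 0.0192
finger_force: 30.0
```

```bash
python3 - <<'E'
from h import *
o=get_obs();im,m=snap("wrist","w8");p=o["tool_pos"];print(o["time"],p,o["ee_rot"],o["wrist_torque"])
y=o["ee_rot"][2];d=np.array([np.cos(y),np.sin(y)])
# brightness widths across the shaft vs distance from TCP towards +y
n=np.array([-d[1],d[0]]);row=[]
for s in range(0,125,3):
    prof=[]
    for k in np.arange(-14,14.5,1):
        q=p[:2]+d*s/1000+n*k/1000;u,v=proj(m,(*q,p[2]+.005));prof.append(im[int(round(v)),int(round(u))].astype(int) )
    prof=np.array(prof);row.append((s,int((prof.min(1)>150).sum())))
print(row)
# saddle: dark pixels near left saddle
hsv=cv2.cvtColor(im,cv2.COLOR_BGR2HSV)
poly=np.array([proj(m,q) for q in [(.46,.04,0),(.46,-.03,0),(.56,-.03,0),(.56,.04,0)]]).astype(int);roi=np.zeros(im.shape[:2],np.uint8);cv2.fillPoly(roi,[poly],255)
mk=cv2.bitwise_and(cv2.inRange(hsv[...,2],0,95),roi)
for c in cv2.findContours(mk,cv2.RETR_EXTERNAL,cv2.CHAIN_APPROX_NONE)[0]:
    if cv2.contourArea(c)>30:
        x,y,w,h=cv2.boundingRect(c);print((x,y,w,h),onz(m,x,y+h/2,.037).round(4),onz(m,x+w,y+h/2,.037).round(4))
cv2.imwrite('pics/w8c.png',im[:300,100:560])
E
```

```text
47.5 [ 0.50918461 -0.05913987  0.08451496] [-3.13966942e+00 -5.73904818e-04  1.62901542e+00] [ 0.00872201  0.07859034 -0.01531953]
[(0, 17), (3, 17), (6, 17), (9, 17), (12, 17), (15, 17), (18, 17), (21, 17), (24, 17), (27, 17), (30, 17), (33, 17), (36, 17), (39, 17), (42, 17), (45, 14), (48, 10), (51, 11), (54, 11), (57, 10), (60, 10), (63, 5), (66, 12), (69, 17), (72, 17), (75, 17), (78, 17), (81, 18), (84, 18), (87, 17), (90, 17), (93, 17), (96, 17), (99, 17), (102, 17), (105, 13), (108, 0), (111, 0), (114, 0), (117, 0), (120, 0), (123, 0)]
(332, 122, 21, 18) [0.5166 0.0098 0.037 ] [0.5318 0.0107 0.037 ]
(282, 122, 19, 18) [0.4804 0.0077 0.037 ] [0.4942 0.0085 0.037 ]
```

View pics/w8c.png

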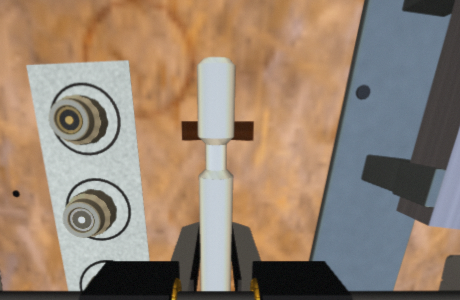

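The shaft end is 106 mm ahead of the TCP and the neck lies by the left saddle, about 1 mm from centred. I'll lower it straight down.

Call:
servo_tool --pt "0 0 1.5 0" --pt "0 0 3 0" --pt "0 0 4.2 0" --pt "0 0 5.2 0" --pt "0 0 5.8 0" --pt "0 0 6.1 0" --pt "0 0 6.1 0" --pt "0 0 6.1 0"

```text
time: 48.55
tool_pos: [0.5102, -0.0588, 0.0271]
ee_rot: [3.14, 0.0, 1.63]
wrist_force: [-3.6, 2.0, 8.0]
width: 0.0192
finger_force: 30.0
```

Call:
servo_tool --pt "0 0 -0.1 0" --pt "0 0 -0.1 0" --pt "0 0 -0.1 0" --pt "0 0 -0.1 0" --pt "0 0 -3 0" --pt "0 0 -7 0" --pt "0 0 -12 0" --pt "0 0 -20 0" --claw 119

```text
time: 49.55
tool_pos: [0.5085, -0.0587, 0.2071]
ee_rot: [-3.139, -0.001, 1.63]
wrist_force: [1.2, 0.5, -0.4]
width: 0.0498
finger_force: 0.0
```

Call:
servo_tool --pt "5 4 -1 3" --pt "10 8 -1 6" --pt "15 12 -1 9" --pt "17.5 14.5 -1 15.5" --pt "17.5 14.5 -1 18" --pt "17.5 14.5 -1 18" --pt "17.5 14.5 -1 18"

```text
time: 50.42
tool_pos: [0.6437, 0.124, 0.217]
ee_rot: [-3.142, -0.0, 1.316]
wrist_force: [0.7, -0.1, 0.6]
width: 0.0503
finger_force: 0.0
```

```bash
python3 - <<'E'
from h import *
from nut import nut
o=get_obs();print(o["time"],o["tool_pos"],o["ee_rot"])
im,m=snap("wrist","w9");nut(im,m,(.6548,.1118))
im,m=snap("top","t9");sub=cv2.resize(im[180:222,225:350],None,fx=4,fy=4,interpolation=cv2.INTER_CUBIC)
hsv=cv2.cvtColor(sub,cv2.COLOR_BGR2HSV);mk=cv2.inRange(hsv,(0,0,170),(180,45,255))
for c in cv2.findContours(mk,cv2.RETR_EXTERNAL,cv2.CHAIN_APPROX_NONE)[0]:
    if cv2.contourArea(c)>800:
        r=cv2.minAreaRect(c);b=cv2.boxPoints(r);print(r,onz(m,225+r[0][0]/4,180+r[0][1]/4,.028).round(4),[onz(m,225+k[0]/4,180+k[1]/4,.028)[:2].round(4).tolist() for k in b])
E
```

```text
50.425 [0.64370689 0.12401516 0.21698732] [-3.14153024e+00 -4.20951508e-05  1.31557170e+00]
c 0.675869384765625 0.08588079071044921 R 14.399659156799316 area mm2 299.7001510960981 flat normal deg 48 af 22.1 ac 23.9
c 0.654807861328125 0.11682624053955078 R 19.573497772216797 area mm2 934.8855015188456 flat normal deg 45 af 33.5 ac 37.0
((263.14337158203125, 90.63523864746094), (34.75920486450195, 433.5081787109375), 86.15904998779297) [ 0.5111 -0.0857  0.028 ] [[0.514, 0.047], [0.5293, -0.2171], [0.5081, -0.2183], [0.4928, 0.0457]]
```

The shaft lies 2 mm or less from centre along the cradle, measured in the same camera as the saddles. The nut's flats are at -15°. I'll regrip it and screw it back clockwise.

Call:
servo_tool --pt "-0.9 1.4 0 0" --pt "-0.9 1.4 0 0" --pt "-0.9 1.4 3 0" --pt "-0.9 1.4 6 0" --pt "-0.9 1.4 8.5 0" --pt "-0.9 1.4 9.7 0" --pt "-0.9 1.4 9.7 0" --pt "-0.9 1.4 9.7 0"

```text
time: 51.52
tool_pos: [0.656, 0.1121, 0.1216]
ee_rot: [3.139, -0.001, 1.315]
wrist_force: [0.6, 0.0, 1.3]
width: 0.0502
finger_force: 0.0
```

Call:
servo_tool --pt "0 0 0 0" --pt "0 0 0 0" --pt "0 0 0 0" --pt "0 0 0 0" --claw 255

```text
time: 52.02
tool_pos: [0.6547, 0.1124, 0.1208]
ee_rot: [-3.141, -0.0, 1.315]
wrist_force: [-5.0, 0.9, 4.7]
width: 0.0299
finger_force: 30.0
```

Call:
servo_tool --pt "0 0 0 4" --pt "0 0 0 8" --pt "0 0 0 11" --pt "0 0 0 11"

```text
time: 52.52
tool_pos: [0.6546, 0.1124, 0.1208]
ee_rot: [-3.141, -0.0, 1.124]
wrist_force: [-4.1, 0.1, 5.2]
width: 0.03
finger_force: 29.9
```

Now the 60° swings clockwise.

Call:
servo_tool --pt "0 0 0 0" --pt "0 0 0 0" --pt "0 0 0 -10" --pt "0 0 0 -20" --pt "0 0 0 -30" --pt "0 0 0 -40" --pt "0 0 0 -50" --pt "0 0 0 -60" --claw 119

```text
time: 53.52
tool_pos: [0.6554, 0.1119, 0.1194]
ee_rot: [3.142, 0.0, 2.177]
wrist_force: [0.6, 0.3, -0.1]
width: 0.0499
finger_force: 0.0
```

Call:
servo_tool --pt "0 0 0 0" --pt "0 0 0 0" --pt "0 0 0 0" --pt "0 0 0 0" --claw 255

```text
time: 54.02
tool_pos: [0.6553, 0.1122, 0.1197]
ee_rot: [3.141, 0.0, 2.17]
wrist_force: [1.4, 0.1, -1.1]
width: 0.0297
finger_force: 29.9
```

Call:
servo_tool --pt "0 0 0 6" --pt "0 0 0 15" --pt "0 0 0 24" --pt "0 0 0 33" --pt "0 0 0 42" --pt "0 0 0 51" --pt "0 0 0 60" --pt "0 0 0 60"

```text
time: 55.02
tool_pos: [0.6544, 0.1121, 0.1198]
ee_rot: [-3.14, 0.001, 1.125]
wrist_force: [-1.8, 0.0, -0.9]
width: 0.0296
finger_force: 29.9
```

Call:
servo_tool --pt "0 0 0 0" --pt "0 0 0 0" --pt "0 0 0 -10" --pt "0 0 0 -20" --pt "0 0 0 -30" --pt "0 0 0 -40" --pt "0 0 0 -50" --pt "0 0 0 -60" --claw 119

```text
time: 56.02
tool_pos: [0.6554, 0.1121, 0.1202]
ee_rot: [3.141, 0.0, 2.177]
wrist_force: [0.4, -0.5, -0.1]
width: 0.0501
finger_force: 0.0
```

Call:
servo_tool --pt "0 0 0 0" --pt "0 0 0 0" --pt "0 0 0 0" --pt "0 0 0 0" --claw 255

```text
time: 56.52
tool_pos: [0.6553, 0.1122, 0.1201]
ee_rot: [3.141, 0.0, 2.17]
wrist_force: [0.8, 0.0, 0.0]
width: 0.0302
finger_force: 30.0
```

Call:
servo_tool --pt "0 0 0 6" --pt "0 0 0 15" --pt "0 0 0 24" --pt "0 0 0 33" --pt "0 0 0 42" --pt "0 0 0 51" --pt "0 0 0 60" --pt "0 0 0 60"

```text
time: 57.52
tool_pos: [0.6544, 0.1122, 0.1201]
ee_rot: [-3.14, 0.001, 1.125]
wrist_force: [-2.3, 0.1, 1.8]
width: 0.03
finger_force: 30.0
```

Call:
servo_tool --pt "0 0 0 0" --pt "0 0 0 0" --pt "0 0 0 -10" --pt "0 0 0 -20" --pt "0 0 0 -30" --pt "0 0 0 -40" --pt "0 0 0 -50" --pt "0 0 0 -60" --claw 119

```text
time: 58.52
tool_pos: [0.6554, 0.1121, 0.1199]
ee_rot: [3.141, 0.0, 2.177]
wrist_force: [1.0, -0.5, -0.2]
width: 0.0504
finger_force: 0.0
```

Call:
servo_tool --pt "0 0 0 0" --pt "0 0 0 0" --pt "0 0 0 0" --pt "0 0 0 0" --claw 255

```text
time: 59.02
tool_pos: [0.6553, 0.1122, 0.12]
ee_rot: [3.141, 0.0, 2.17]
wrist_force: [1.3, 0.1, -0.8]
width: 0.0296
finger_force: 30.0
```

Call:
servo_tool --pt "0 0 0 6" --pt "0 0 0 15" --pt "0 0 0 24" --pt "0 0 0 33" --pt "0 0 0 42" --pt "0 0 0 51" --pt "0 0 0 60" --pt "0 0 0 60"

```text
time: 60.02
tool_pos: [0.6545, 0.1121, 0.12]
ee_rot: [-3.14, 0.001, 1.125]
wrist_force: [-2.7, -0.6, 0.4]
width: 0.0299
finger_force: 30.0
```

Call:
servo_tool --pt "0 0 0 0" --pt "0 0 0 0" --pt "0 0 0 -10" --pt "0 0 0 -20" --pt "0 0 0 -30" --pt "0 0 0 -40" --pt "0 0 0 -50" --pt "0 0 0 -60" --claw 119

```text
time: 61.02
tool_pos: [0.6554, 0.1121, 0.12]
ee_rot: [3.141, 0.0, 2.177]
wrist_force: [0.1, -1.0, 0.1]
width: 0.05
finger_force: 0.0
```

Call:
servo_tool --pt "0 0 0 0" --pt "0 0 0 0" --pt "0 0 0 0" --pt "0 0 0 0" --claw 255

```text
time: 61.52
tool_pos: [0.6553, 0.1122, 0.12]
ee_rot: [3.141, 0.0, 2.17]
wrist_force: [0.6, 0.7, -0.2]
width: 0.0297
finger_force: 30.0
```

Call:
servo_tool --pt "0 0 0 6" --pt "0 0 0 15" --pt "0 0 0 24" --pt "0 0 0 33" --pt "0 0 0 42" --pt "0 0 0 51" --pt "0 0 0 60" --pt "0 0 0 60"

```text
time: 62.52
tool_pos: [0.6544, 0.1121, 0.12]
ee_rot: [-3.14, 0.001, 1.125]
wrist_force: [-2.5, 0.0, 1.4]
width: 0.0297
finger_force: 30.0
```

Call:
servo_tool --pt "0 0 0 0" --pt "0 0 0 0" --pt "0 0 0 -10" --pt "0 0 0 -20" --pt "0 0 0 -30" --pt "0 0 0 -40" --pt "0 0 0 -50" --pt "0 0 0 -60" --claw 119

```text
time: 63.52
tool_pos: [0.6554, 0.1121, 0.12]
ee_rot: [3.141, 0.0, 2.177]
wrist_force: [-0.1, 0.1, 1.0]
width: 0.0499
finger_force: 0.0
```

Call:
servo_tool --pt "0 0 0 0" --pt "0 0 0 0" --pt "0 0 0 0" --pt "0 0 0 0" --claw 255

```text
time: 64.03
tool_pos: [0.6553, 0.1122, 0.12]
ee_rot: [3.141, 0.0, 2.17]
wrist_force: [1.6, 0.2, -1.6]
width: 0.0299
finger_force: 30.0
```

Call:
servo_tool --pt "0 0 0 6" --pt "0 0 0 14" --pt "0 0 0 22" --pt "0 0 0 28" --pt "0 0 0 32" --pt "0 0 0 34" --pt "0 0 0 34"

```text
time: 64.9
tool_pos: [0.6548, 0.112, 0.12]
ee_rot: [-3.141, 0.0, 1.577]
wrist_force: [-0.2, 0.1, 0.3]
width: 0.0297
finger_force: 30.0
```

```bash
python3 -c "
from h import *
o=get_obs();print(o['wrist_torque'],o['ee_rot'],o['joint_torque'][5],o['width'])"
```

```text
[-0.04721854  0.25950975 -0.04825053] [-3.14096222e+00  8.56544849e-05  1.57738922e+00] -0.026097733061760664 0.0297366211400937
```

Call:
servo_tool --pt "0 0 0 1.5" --pt "0 0 0 3" --pt "0 0 0 3"

```text
time: 65.28
tool_pos: [0.6548, 0.112, 0.12]
ee_rot: [-3.141, 0.0, 1.524]
wrist_force: [-2.7, -0.4, 1.5]
width: 0.0299
finger_force: 30.0
```

```bash
python3 -c "
from h import *
o=get_obs();print(o['wrist_torque'],o['ee_rot'],o['joint_torque'][5],o['width'])"
```

```text
[-0.14306459  0.50234113 -0.08267147] [-3.14084005e+00  1.34218310e-04  1.52441969e+00] 0.006343432178255171 0.02985518242015219
```

Call:
servo_tool --pt "0 0 0 1.5" --pt "0 0 0 3" --pt "0 0 0 3"

```text
time: 65.65
tool_pos: [0.6548, 0.1119, 0.12]
ee_rot: [-3.141, 0.001, 1.473]
wrist_force: [-4.0, -1.6, 1.3]
width: 0.0297
finger_force: 30.3
```

```bash
python3 -c "
from h import *
o=get_obs();print(o['wrist_torque'],o['ee_rot'],o['joint_torque'][5],o['width'])"
```

```text
[-0.39539253  0.74297972  0.94414592] [-3.14091811e+00  7.75441550e-04  1.47327412e+00] 0.9489143639802933 0.02965027927553644
```

Call:
servo_tool --pt "0 0 0 1.5" --pt "0 0 0 1.5" --pt "0 0 0 0"

```text
time: 66.03
tool_pos: [0.6548, 0.1116, 0.12]
ee_rot: [-3.141, 0.001, 1.472]
wrist_force: [-5.1, -2.2, 2.7]
width: 0.03
finger_force: 30.0
```

Call:
servo_tool --pt "0 0 0 0" --pt "0 0 0 0" --pt "0 0 -5 0" --pt "0 0 -10 0" --pt "0 0 -13 0" --pt "-3 -4 -15 -4" --pt "-7 -8 -15 -6" --pt "-11 -12 -15 -6" --claw 119

```text
time: 67.03
tool_pos: [0.5245, 0.0138, 0.2705]
ee_rot: [3.139, -0.0, 1.577]
wrist_force: [0.2, -0.5, -0.2]
width: 0.0499
finger_force: 0.0
```

Call:
servo_tool --pt "-4 -6 0 0" --pt "-6 -10 0 0" --pt "-6 -10 0 0" --pt "-6 -10 0 0" --pt "-6 -10 0 0"

```text
time: 67.65
tool_pos: [0.4265, -0.0457, 0.2698]
ee_rot: [3.141, -0.0, 1.578]
wrist_force: [0.4, -0.0, 0.9]
width: 0.0501
finger_force: 0.0
```

```bash
python3 - <<'E'
from meas import *
o=get_obs();im,m=snap("wrist","wf");print(o["time"],o["tool_pos"],o["ee_rot"])
np.savez('wf.npz',**m)
a,b=caps_rings(im,m)
for x in b:print([round(float(k),1) for k in x[:4]],x[4])
# shaft blob
roi=np.zeros(im.shape[:2],np.uint8)
cv2.fillPoly(roi,[np.array([proj(m,q) for q in [(.475,.09,0),(.475,-.24,0),(.56,-.24,0),(.56,.09,0)]]).astype(int)],255)
hsv=cv2.cvtColor(im,cv2.COLOR_BGR2HSV);mk=cv2.bitwise_and(cv2.inRange(hsv,(0,0,140),(180,50,255)),roi)
for c in cv2.findContours(mk,cv2.RETR_EXTERNAL,cv2.CHAIN_APPROX_NONE)[0]:
    if cv2.contourArea(c)>300:
        bx=cv2.boxPoints(cv2.minAreaRect(c));print("shaft",[onz(m,*k,.028)[:2].round(3).tolist() for k in bx])
# cap blobs: sheet-region non-paper colour
white=cv2.inRange(hsv,(0,0,0),(180,255,255))
for r in [(.3937,.0118),(.4014,-.0676),(.409,-.148)]:
    M=np.zeros(im.shape[:2],np.uint8);cv2.fillPoly(M,[np.array([proj(m,(r[0]+.055*np.cos(t),r[1]+.055*np.sin(t),0)) for t in np.linspace(0,6.28,40)]).astype(int)],255)
    k=cv2.bitwise_and(cv2.inRange(hsv,(12,28,30),(40,90,235)),M);k=cv2.morphologyEx(k,cv2.MORPH_OPEN,np.ones((3,3),np.uint8))
    n,l,s,c=cv2.connectedComponentsWithStats(k)
    for i in range(1,n):
        if s[i,4]>40:print(r,s[i].tolist(),onz(m,*c[i],.018).round(4)[:2])
E
```

```text
67.65 [ 0.42648104 -0.04569563  0.26984964] [ 3.14132764e+00 -4.65180012e-04  1.57825094e+00]
[304.4, 234.9, 33.5, 35.2] [ 0.409  -0.1476  0.    ]
[299.4, 188.2, 37.3, 38.6] [ 0.4014 -0.0696  0.    ]
shaft [[0.495, 0.047], [0.512, 0.047], [0.524, -0.134], [0.504, -0.134]]
(0.3937, 0.0118) [289, 123, 18, 21, 109] [0.404  0.0185]
(0.3937, 0.0118) [261, 128, 6, 11, 46] [0.3516 0.0151]
(0.4014, -0.0676) [285, 176, 25, 18, 171] [ 0.4014 -0.0563]
(0.409, -0.148) [292, 226, 24, 18, 221] [ 0.4093 -0.1368]
```

Call:
servo_tool --pt "-6 -3 0 0" --pt "-12 -6 0 0" --pt "-18 -9 0 0" --pt "-24 -12 0 0" --pt "-30 -13 0 0" --pt "-32 -13 0 0" --pt "-32 -13 0 0" --pt "-32 -13 0 0"

```text
time: 68.7
tool_pos: [0.2981, -0.3666, 0.2695]
ee_rot: [-3.141, -0.002, 1.578]
wrist_force: [-0.6, -0.1, -0.0]
width: 0.05
finger_force: 0.0
```

```bash
python3 - <<'E'
from h import *
o=get_obs();print(o["time"],o["tool_pos"])
im,m=snap("top","tf");a=cv2.imread('pics/t3.png');z=cv2.imread('pics/top0.png')
g=lambda x:cv2.GaussianBlur(cv2.cvtColor(x,cv2.COLOR_BGR2GRAY),(3,3),0).astype(int)
d=abs(g(im)-g(a))[222:272,230:342]
k=(d>18).astype(np.uint8);n,l,s,c=cv2.connectedComponentsWithStats(k)
print("sheet diff vs t3",[(s[i,:2]+[230,222]).tolist()+s[i,2:].tolist() for i in range(1,n) if s[i,4]>4])
# caps: diff against the bare sheet of the first picture
d=(g(im)-g(z))[222:272,230:342];k=(abs(d)>18).astype(np.uint8);n,l,s,c=cv2.connectedComponentsWithStats(k)
for i in range(1,n):
    if s[i,4]>20:print("cap",s[i].tolist(),onz(m,230+s[i,0]+s[i,2]/2-.5,222+s[i,1]+s[i,3]/2-.5,.015).round(4))
for u,v in [(254,250),(286,246),(318,243)]:
    sub=cv2.resize(z[v-17:v+18,u-17:u+18],None,fx=4,fy=4,interpolation=cv2.INTER_CUBIC);gs=cv2.cvtColor(sub,cv2.COLOR_BGR2GRAY)
    for c in cv2.findContours(cv2.inRange(gs,0,165),cv2.RETR_LIST,cv2.CHAIN_APPROX_NONE)[0]:
        if len(c)>150:(x,y),w,_=cv2.fitEllipse(c);print("ring",onz(m,u-17+x/4,v-17+y/4,0).round(4),np.array(w)/4*2.45)
# bystanders unchanged?
w=(abs(g(im)-g(z))>30).astype(np.uint8);n,l,s,c=cv2.connectedComponentsWithStats(w)
print([s[i].tolist() for i in range(1,n) if s[i,4]>25])
sub=cv2.resize(im[180:222,225:350],None,fx=4,fy=4,interpolation=cv2.INTER_CUBIC)
mk=cv2.inRange(cv2.cvtColor(sub,cv2.COLOR_BGR2HSV),(0,0,170),(180,45,255))
for c in cv2.findContours(mk,cv2.RETR_EXTERNAL,cv2.CHAIN_APPROX_NONE)[0]:
    if cv2.contourArea(c)>800:
        r=cv2.minAreaRect(c);print("shaft",onz(m,225+r[0][0]/4,180+r[0][1]/4,.028).round(4),r[1:])
E
```

```text
68.7 [ 0.29806966 -0.36661577  0.26950229]
sheet diff vs t3 [[307, 232, 8, 7, 12], [318, 232, 12, 24, 161], [282, 234, 9, 3, 16], [292, 237, 5, 5, 9], [245, 238, 7, 6, 13], [253, 238, 4, 2, 6], [258, 239, 8, 11, 20], [313, 239, 5, 9, 27], [282, 240, 3, 2, 5], [305, 240, 2, 5, 8], [242, 245, 2, 12, 17], [277, 248, 21, 11, 85], [264, 252, 2, 3, 5], [313, 254, 3, 2, 6], [245, 257, 7, 5, 13], [249, 256, 5, 2, 8], [258, 257, 5, 4, 7], [253, 261, 4, 2, 5], [318, 268, 4, 3, 8]]
cap [80, 13, 18, 18, 245] [ 0.41   -0.1524  0.015 ]
cap [47, 17, 18, 18, 243] [ 0.4009 -0.0711  0.015 ]
cap [15, 20, 18, 17, 234] [0.3955 0.0077 0.015 ]
[[269, 141, 26, 9, 209], [237, 193, 108, 17, 897], [311, 236, 16, 16, 207], [278, 240, 16, 16, 206], [246, 242, 16, 16, 203], [357, 274, 167, 126, 6611], [445, 295, 15, 5, 63], [0, 340, 32, 43, 529], [151, 342, 97, 58, 3364], [477, 384, 11, 16, 55], [236, 390, 8, 10, 56], [274, 391, 18, 9, 90], [560, 391, 9, 9, 41], [256, 397, 12, 3, 28]]
shaft [ 0.511  -0.0859  0.028 ] ((34.68946838378906, 432.7165832519531), 86.13179016113281)
```

All caps are within 2 mm of their ring centres. The shaft is stable and centred, and nothing else on the bench has moved.

```bash
python3 -c "
from bench import *
print(close_job())"
```

```text
the job is handed in; nothing more can be done
None
```

The job is handed in: all three caps are inside their rings, the shaft lies in both V saddles about 2 mm from centre, and the nut is screwed down to its stop; one cap was knocked out of its ring mid-pull, after 140 of about 200 mm, so I let the shaft rest, slid the cap back, then finished drawing.

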